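# Load the adhesive syringe and check the primer bottles

## Robot

A 6-joint arm with a two-finger parallel gripper is mounted at the origin on the work surface. World frame = base frame: x ahead of the robot, y to its left, z up, the work surface at z = 0. Lengths are in m, angles in rad, forces in N, time in s.
With the tool pointing down it reaches from about 0.35 to 1 m from the base axis. Payload 7.1 kg.
Tool frame: the origin (TCP) lies on the centre line of the jaws, within the pads' length; the fingertips stand 25 mm ahead of it and the grasp point (between the pads) lies 6 mm ahead of it; y points along the fingers, z is the direction in which the jaws open and shut, and the axes are right-handed (so a half turn about y gives the same grasp; the last joint's range is limited). The gripper opens to 85 mm and grips with 20 to 120 N. Pads are 22 mm wide; open, the fingers measure 114 mm over their backs; the gripper's body (76 mm by 85 mm) begins 54 mm behind the grasp point. The pads swing forward as they close: fully open they stand 13 mm farther back than shut.
Start: joints at [-0.019, 0.423, 1.63, -0, 1.089, -0.019], TCP at [0.625, 0, 0.218] pointing down, gripper open.
Joint ranges: [-3, 3], [-0.9, 2.11], [0.09, 2.58], [-1.31, 4.45], [0.11, 2.69], [-2.54, 2.54]. Speed limits (rad/s): [2.39, 2.39, 3.01, 3.14, 3.14, 3.14].

## Interface

Orientations are given as a unit quaternion [w, x, y, z].
In Python, from rig import readout, optics, close_job, models gives the robot as it stands.
- The arm moves only by the shell command python3 -m pendant 'ROWS' [FORCE]. ROWS is a JSON object of lists of equal length, an entry for each row: "claw": the closure, from -1 (fully open) to 1 (shut); "slide": the shift along the tool's x, y, z in mm, a list of three; "turn": the turn, a rotation vector about the tool's x, y, z in rad, a list of three. A call has 1 to 8 rows; each row is the pose to reach, as a shift and turn from the pose measured when the call began, along the tool's axes at that moment; what a row does not reach only later rows make up. A row lasts 1/12 s, in which the tool goes at most 41.7 mm and 7.16 degrees, less where a joint would pass 70% of its speed; a pose out of reach is approached as far as the arm can. A call with a gripper value outside its range is refused whole. The fingers move at their own pace and stop on an object; FORCE is the grip in N (left out, the last holds). Time passes only in rows, so rows that repeat a pose let the fingers close. It gives the time, the measured TCP pose, the force and the opening at its end, in the units of the state.
- readout.sense(): the state, without advancing time (a new reading comes with each control period).
- optics.grab_frame(name): name is "scene" or "side" or "wrist"; returns the picture (400x640x3 uint8, red, green, blue); there is no depth.
- optics.camera_params(name): a dict with "intrinsics" (3x3 intrinsics, pixels), "R" (3x3) and "t" (3): a world point X has camera coordinates R X + t; the wrist camera has in their place "hand_eye" (4x4, takes a point from camera to tool coordinates, whose origin is the TCP and whose axes are the tool frame's). Camera axes: x right, y down, z forward; pixel columns grow to the right and rows downward; lengths in m; the calibration is good to about 2 mm. A picture is of the moment at which its call begins: read the wrist's pose just before it. camera_params takes no time and is no camera call.
- close_job(): hands the job in, once; it reports no verdict.
Trained networks look in the newest picture that a camera, given by its name, has taken for a name from the list of things; names that differ only in an ending like _2 or _b are one class to them, and where a whole thing is asked for, a point or a joint stands for the part that bears it (a point fixed in the world has none). Each returns a list of dicts, best first, with "p" (0 to 1); they miss things now and then, are a little off and sometimes report something else, mostly with a low value. They report only what shows in the picture. A call takes as long as a camera call.
- models.boxes_of(camera, name): "pixel" ([column, row] in pixels, amid what is visible of it).
- models.landmark_of(camera, name): "pixel" ([column, row] in pixels: a listed point, or the origin of a listed thing).
The state is a dict: "t": time; "joint_positions": joint angles; "qd": joint speeds; "joint_torque": joint torques, N m; "tcp_pos": TCP position; "ee_rot": TCP orientation; "contact_force": force on the tool from outside, world axes, zero at the start; "ft_torque": the same for the moment, N m; "finger_gap": finger opening in m.
Only numpy, scipy, OpenCV 4.12 (cv2) and the standard library are available. Lean on these libraries where they do the work, as an engineer would, in place of code of your own. Each camera call takes 0.05 s, during which the arm holds its last target. There are 200 camera calls.

## Task

Get the bonding bench ready: lift the syringe pump's sprung clamp bar and turn it well aside, lay the white adhesive syringe in the pump's cradle with its flange and plunger end towards the pusher block, then lift and turn the bar back and lower it across the barrel to clamp it. Nip up the cap of every bottle in the wooden rack with a gentle clockwise twist, leaving it as twisted: a sound cap stops almost at once and its bottle stays in the rack, but a cap that goes on turning (try about an eighth of a turn) is stripped, and its bottle goes into the steel rework tray. Do not crush a bottle or disturb the jar or the screwdriver pot.

Things in the scene. Friction and masses are not known exactly. Their poses are not given: they have to be found in the camera images.
- pump: fixed syringe pump, white box 185 x 250 x 70 mm; origin on the bench, 12 mm towards its front (-x) from the box's centre. On its top, V saddles (12 mm long, at y = -40 and 38 mm, 58 mm wide, 30 mm high) hold the syringe along y. The pusher block (75 x 22 x 48 mm) is at the +y end, face at y = 96 mm. The clamp bar lies along x, midway between the saddles
- cradle (a point): on the pump: where the middle of the syringe's axis belongs, 100 mm above the bench; axes as the pump's, y along the cradle towards the pusher block
- pivot (a point): axis of the clamp bar's upright pivot post (12 mm thick, top 145 mm above the bench), 60 mm behind (+x of) the cradle's middle; axes as the pump's, fixed
- clamp_lift (a joint): height of the clamp bar on its post, m: 0 fully down, 0.035 fully up. A spring and the weight pull it down with 5 N (down) to 9 N (up), also when turned aside. With the syringe clamped it reads about 0.004, with none 0
- clamp_turn (a joint): turn of the bar about the post, rad, counter-clockwise from above positive: 0 across the cradle with the knob in front (-x), 1.57 along the cradle with the knob towards the pump's -y; limit 1.9; stays where left. When down near 0, two tabs hold the bar's tail: it turns only when lifted 15 mm or more (22 mm or more swings clear over the syringe)
- knob (a point): middle of the gripping height of the bar's upright round black knob, 16 mm in diameter, from 22 mm below to 15 mm above this point; 105 mm from the pivot axis. The bar is 14 mm wide and 8 mm thick, its underside 30 mm below this point, 110 mm above the bench when fully down
- syringe_mid (a point): middle of the white adhesive syringe's barrel, on its axis. Barrel 28 mm in diameter, 110 mm long, along local y, about 60 g; the thin nozzle (to -77 mm) is at -y, the flat flange (48 x 28 x 4 mm at +57 mm) and grey plunger (to +85 mm) at +y. It starts lying on the bench, axis 14 mm up
- syringe_flange (a point): middle of the syringe's flange, on its axis
- rack: fixed wooden rack 74 x 252 x 28 mm with four square pockets 40 mm wide in a row along its y axis at y = -90, -30, 30, 90 mm, floor 8 mm above the bench; origin under its centre on the bench
- tray: fixed steel rework tray 116 x 200 mm (x, y), walls 4 mm thick and 22 mm high, floor 4 mm thick; origin under its centre on the bench
- bottle_a: square amber primer bottle 34 x 34 x 58 mm; round black cap 28 mm across, 60 to 82 mm above the foot, rib (22 x 4 x 4 mm) across its top; 105 g; origin at the centre of its foot. The rack pocket keeps it from turning. A sound cap turns up to 0.17 rad clockwise and stops; a stripped one goes on turning, to 1.7 rad. Thin glass: a grip of 20 to 50 N is safe
- bottle_b: as bottle_a; sound or stripped cannot be seen
- bottle_c: as bottle_a; sound or stripped cannot be seen
- bottle_d: as bottle_a; sound or stripped cannot be seen
- cap_a (a joint): turn of bottle_a's cap on the bottle, rad: 0 at the start, negative when turned clockwise (seen from above); stays where left
- cap_b (a joint): the same for bottle_b
- cap_c (a joint): the same for bottle_c
- cap_d (a joint): the same for bottle_d
- flux_jar: bystander: small jar 50 mm in diameter, 45 mm high, beyond the work; origin under its centre
- driver_pot: bystander: grey pot 60 x 60 x 40 mm with screwdrivers up to 130 mm high, beyond the work; origin under its centre
- syringe: the same white syringe as a whole; origin 14 mm below syringe_mid as it lies at the start, same axes

How it is judged:
On the way, in this order (a step that is already met when the one before it is completed fails the run):
1. the empty clamp bar is turned well aside (value of joint clamp_turn above 1.1 rad), for 0.2 s.
2. the syringe lies in the cradle, flange towards the pusher block, let go, with the bar still aside (value of joint clamp_turn above 0.8 rad and x of syringe_mid in the frame of cradle between -0.007 and 0.007 m and z of syringe_mid in the frame of cradle between -0.007 and 0.007 m and y of syringe_mid in the frame of cradle between -0.014 and 0.014 m and y of syringe_flange in the frame of cradle above 0.03 m and angle between the y axis of syringe_mid and the y axis of pump, either way round below 0.1 rad and contact force between the fingers and syringe below 0.2 N), for 0.2 s.
3. the bar is down across the syringe (value of joint clamp_turn between -0.15 and 0.15 rad and value of joint clamp_lift between 0.001 and 0.008 m and x of syringe_mid in the frame of cradle between -0.007 and 0.007 m and z of syringe_mid in the frame of cradle between -0.007 and 0.007 m and y of syringe_mid in the frame of cradle between -0.014 and 0.014 m and y of syringe_flange in the frame of cradle above 0.03 m and angle between the y axis of syringe_mid and the y axis of pump, either way round below 0.1 rad), for 0.2 s.
At the end, for the whole second after the job is handed in: Syringe in the cradle (7 mm across and in height, 14 mm along, 0.1 rad), flange to the pusher, bar down on it (turn within 0.15 rad of 0, lift 1 to 8 mm). Every cap twisted clockwise (0.08 rad, stripped ones 0.25); stripped bottles in the tray, sound ones upright in rack pockets; all at rest (all of step 3 and linear speed of each of syringe, bottle_b, bottle_c, bottle_a, bottle_d below 0.02 m/s and x of bottle_b in the frame of tray between -0.056 and 0.056 m and y of bottle_b in the frame of tray between -0.098 and 0.098 m and z of each of bottle_b, bottle_c in the frame of tray below 0.03 m and value of joint each of cap_b, cap_c below -0.25 rad and x of bottle_c in the frame of tray between -0.056 and 0.056 m and y of bottle_c in the frame of tray between -0.098 and 0.098 m and x of bottle_a in the frame of rack between -0.012 and 0.012 m and y of bottle_a in the frame of rack between -0.105 and 0.105 m and z of each of bottle_a, bottle_d in the frame of rack below 0.012 m and angle between each of bottle_a, bottle_d's own z axis and vertical below 0.12 rad and value of joint each of cap_a, cap_d below -0.08 rad and x of bottle_d in the frame of rack between -0.012 and 0.012 m and y of bottle_d in the frame of rack between -0.105 and 0.105 m); the robot touches nothing.
It fails at once if the jar is pushed more than 25 mm (distance of flux_jar from where it was at the start of the episode above 0.025 m).
It fails at once if the screwdriver pot is pushed more than 25 mm (distance of driver_pot from where it was at the start of the episode above 0.025 m).
It fails at once if a bottle is crushed by the fingers (contact force between the fingers and bottle_a above 150 N or contact force between the fingers and bottle_b above 150 N or contact force between the fingers and bottle_c above 150 N or contact force between the fingers and bottle_d above 150 N).
Of bottle_a, bottle_b, bottle_c, bottle_d only 3 to 4 are there at a start; the rules pass over those that are not, and their reading is None.
At some moment in a run one of syringe may be knocked a few centimetres aside while the robot is not near it.
Once in a run the grip may slacken for a moment while it holds something.
It also fails if it takes over 210 s, if anything falls off the work surface, if the arm or the gripper's body presses on something with over 40 N, if the wrist force passes 120 N, or if a joint passes its speed limit or range.

## Working session

There is one attempt and no reset: what is moved stays moved. The work goes in short steps, Python scripts to look and compute and a shell command to move; the robot and the scene stay as the last step left them, time stands still between calls to the robot, and variables do not carry over. Pictures are saved under pics/ and viewed, about 12 in all and at most 16, crops included, and the job is handed in when it is done.

```bash
ls; mkdir -p pics
python3 - <<'E'
from rig import readout, optics, models
import cv2,numpy as np
s=readout.sense();print({k:np.round(v,3).tolist() for k,v in s.items()})
for c in ["scene","side","wrist"]:
    im=optics.grab_frame(c);cv2.imwrite(f"pics/a_{c}.png",im[:,:,::-1])
    p=optics.camera_params(c);print(c,{k:np.round(v,3).tolist() for k,v in p.items()})
    for n in ["pump","cradle","pivot","knob","syringe_mid","syringe_flange","rack","tray","bottle_a","flux_jar","driver_pot"]:
        print(n,[(np.round(d["pixel"]).tolist(),round(d["p"],2)) for d in models.landmark_of(c,n)][:5])
E
```

```text
pics
{'t': 0.0, 'joint_positions': [-0.019, 0.424, 1.631, 0.0, 1.089, -0.019], 'qd': [0.001, -0.001, 0.001, -0.001, 0.001, 0.002], 'joint_torque': [0.001, -55.738, -28.174, 0.0, 0.007, 0.0], 'tcp_pos': [0.624, 0.0, 0.217], 'ee_rot': [0.5, -0.5, 0.5, -0.5], 'contact_force': [-0.047, -0.616, 0.464], 'ft_torque': [0.043, 0.004, -0.025], 'finger_gap': 0.085}
scene {'intrinsics': [[454.161, 0.0, 323.916], [0.0, 454.161, 201.869], [0.0, 0.0, 1.0]], 'R': [[0.861, 0.508, -0.018], [0.3, -0.536, -0.789], [-0.41, 0.674, -0.614]], 't': [-0.487, -0.099, 1.397]}
pump [([370.0, 183.0], 0.79), ([302.0, 239.0], 0.57)]
cradle [([373.0, 152.0], 0.74)]
pivot [([390.0, 156.0], 0.84), ([289.0, 295.0], 0.27)]
knob [([357.0, 138.0], 0.74)]
syringe_mid [([320.0, 227.0], 0.57), ([298.0, 283.0], 0.22)]
syringe_flange [([301.0, 238.0], 0.68)]
rack [([288.0, 293.0], 0.89), ([303.0, 239.0], 0.26)]
tray [([224.0, 273.0], 0.58)]
bottle_a [([264.0, 320.0], 0.86), ([295.0, 283.0], 0.82), ([278.0, 302.0], 0.8)]
flux_jar [([405.0, 240.0], 0.72)]
driver_pot [([366.0, 293.0], 0.94), ([279.0, 298.0], 0.43), ([404.0, 240.0
[... 597 characters left out ...]
jar [([255.0, 234.0], 0.78), ([294.0, 288.0], 0.22)]
driver_pot [([284.0, 187.0], 0.98)]
wrist {'intrinsics': [[284.394, 0.0, 322.851], [0.0, 284.394, 200.562], [0.0, 0.0, 1.0]], 'hand_eye': [[-0.001, 0.948, 0.317, -0.082], [-0.001, -0.317, 0.948, -0.156], [1.0, 0.001, 0.001, 0.0], [0.0, 0.0, 0.0, 1.0]]}
pump []
cradle []
pivot []
knob []
syringe_mid [([277.0, 182.0], 0.73)]
syringe_flange [([270.0, 222.0], 0.65), ([426.0, 120.0], 0.41)]
rack [([312.0, 309.0], 0.77)]
tray [([212.0, 320.0], 0.61), ([311.0, 293.0], 0.4)]
bottle_a [([317.0, 258.0], 0.91), ([311.0, 329.0], 0.71), ([312.0, 297.0], 0.55)]
flux_jar [([428.0, 118.0], 0.92), ([275.0, 181.0], 0.26)]
driver_pot [([411.0, 263.0], 0.73)]
```

```bash
python3 - <<'E'
import cv2,numpy as np
a=cv2.imread('pics/a_scene.png')[100:370,170:450]; b=cv2.imread('pics/a_side.png')[120:390,190:470]
cv2.imwrite('pics/b1.png',np.hstack([cv2.resize(a,(400,386),interpolation=cv2.INTER_CUBIC),cv2.resize(b,(400,386),interpolation=cv2.INTER_CUBIC)]))
E
cat > h.py <<'E'
import numpy as np,cv2
from rig import readout, optics, models
from scipy.spatial.transform import Rotation as Ro
def pose():
    s=readout.sense();q=s["ee_rot"];return np.array(s["tcp_pos"]),Ro.from_quat(list(q[1:])+[q[0]]).as_matrix()
def cam(c,ps=None):
    p=optics.camera_params(c);K=np.array(p["intrinsics"])
    if c=="wrist":
        t,R=ps or pose();H=np.array(p["hand_eye"])
        Rc=R@H[:3,:3];o=t+R@H[:3,3];return K,Rc.T,-Rc.T@o
    return K,np.array(p["R"]),np.array(p["t"])
def ray(c,px,ps=None):
    K,R,t=cam(c,ps);d=R.T@np.linalg.inv(K)@np.array([px[0],px[1],1.]);return -R.T@t,d/np.linalg.norm(d)
def onz(c,px,z,ps=None):
    o,d=ray(c,px,ps);return o+d*(z-o[2])/d[2]
def proj(c,X,ps=None):
    K,R,t=cam(c,ps);u=K@(R@np.array(X)+t);return u[:2]/u[2]
def tri(l):
    A=0;b=0
    for c,px in l:
        o,d=ray(c,px);P=np.eye(3)-np.outer(d,d);A=A+P;b=b+P@o
    return np.linalg.solve(A,b)
def shot(c,name):
    ps=pose();im=optics.grab_frame(c);cv2.imwrite(f"pics/{name}.png",im[:,:,::-1]);return ps,im
def tool(target,ps=None):
    "shift in mm along tool axes to bring TCP to target"
    t,R=ps or pose();return np.round(R.T@(np.array(target)-t)*1000,1)
E
python3 - <<'E'
from h import *
s,d,w="scene","side","wrist"
np.set_printoptions(precision=4,suppress=True)
print(pose()[1])
for n,l,z in [("cradle",[(s,(373,152)),(d,(278,290))],.1),("pump",[(s,(370,183)),(d,(282,307))],0),("pivot",[(s,(390,156)),(d,(249,271))],.14),("knob",[(s,(357,138)),(d,(293,290))],.14),("mid",[(s,(320,227)),(d,(326,233)),(w,(277,182))],.014),("fl",[(s,(301,238)),(d,(343,224)),(w,(270,222))],.014),
 ("rack",[(s,(288,293)),(d,(345,185)),(w,(312,309))],0),("tray",[(s,(224,273)),(d,(391,198)),(w,(212,320))],0),
 ("b1",[(s,(264,320)),(d,(349,177)),(w,(311,329))],.008),("b2",[(s,(278,302)),(d,(340,190)),(w,(312,297))],.008),("b3",[(s,(295,283)),(d,(333,203)),(w,(317,258))],.008),("jar",[(s,(405,240)),(d,(255,234)),(w,(428,118))],0),("pot",[(s,(366,293)),(d,(284,187)),(w,(411,263))],0)]:
    print(n,tri(l),[onz(c,p,z)[:2] for c,p in l])
E
```

```text
[[-0.  0.  1.]
 [-1.  0. -0.]
 [-0. -1.  0.]]
cradle [0.5799 0.237  0.1076] [array([0.5783, 0.2507]), array([0.5785, 0.2318])]
pump [0.58   0.228  0.0084] [array([0.5787, 0.241 ]), array([0.5785, 0.2229])]
pivot [0.6467 0.2267 0.1218] [array([0.6517, 0.1946]), array([0.6458, 0.2379])]
knob [0.5362 0.2353 0.1408] [array([0.5347, 0.2359]), array([0.5374, 0.2355])]
mid [ 0.5674 -0.0144  0.0209] [array([ 0.5603, -0.011 ]), array([ 0.5736, -0.0205]), array([ 0.5656, -0.0131])]
fl [ 0.5464 -0.071   0.0144] [array([ 0.5406, -0.0694]), array([ 0.5439, -0.0713]), array([ 0.5532, -0.0697])]
rack [ 0.6056 -0.2242  0.0028] [array([ 0.6038, -0.2215]), array([ 0.6037, -0.2283]), array([ 0.6085, -0.2251])]
tray [ 0.4494 -0.2445  0.0025] [array([ 0.4412, -0.2451]), array([ 0.4556, -0.242 ]), array([ 0.4469, -0.2467])]
b1 [ 0.6031 -0.29   -0.0209] [array([ 0.6056, -0.3111]), array([ 0.6037, -0.2594]), array([ 0.6068, -0.2572])]
b2 [ 0.6038 -0.2293 -0.0261] [array([ 0.6035, -0.2582]), array([ 0.6066, -0.1942]), array([ 0.6091, -0.1964])]
b3 [ 0.606  -0.1623 -0.0275] [array([ 0.6055, -0.1952]), array([ 0.6039, -0.1357]), array([ 0.6171, -0.1288])]
jar [ 0.7583  0.065  -0.0014] [array([0.7611, 0.064 ]), array([0.7547, 0.0635]), array([0.7585, 0.0669])]
pot [ 0.7597 -0.1363  0.0036] [array([ 0.7528, -0.1367]), array([ 0.7707, -0.1331]), array([ 0.7577, -0.1418])]
```

View pics/b1.png

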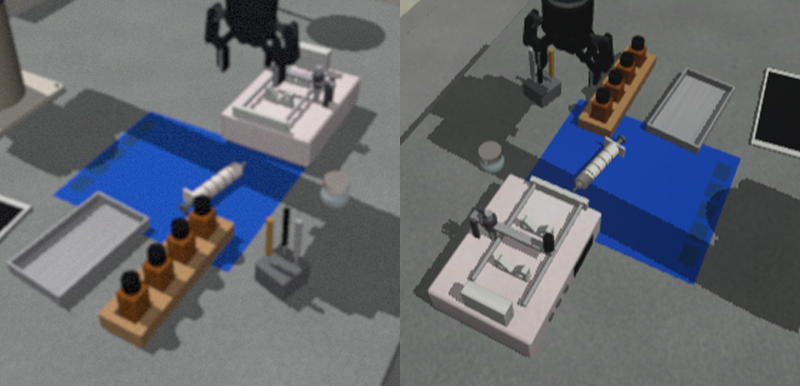

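View pics/a_wrist.png

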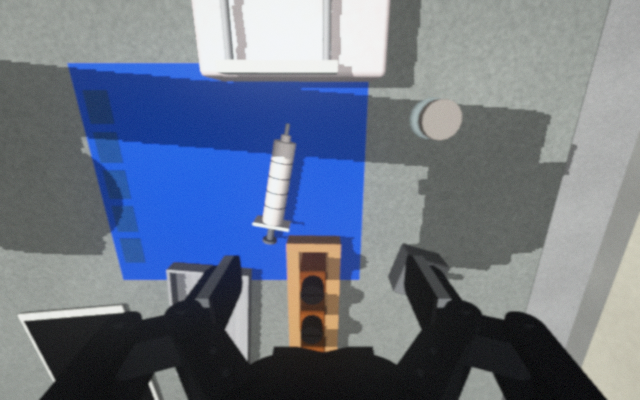

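Both views show four bottles (caps at about (200,205), (180,227), (157,252) and (130,283) in the left panel). The syringe's flange points towards the rack, so it needs about a half turn. The pump yaw looks close to 0. In the wrist view the syringe runs from (287,130) to (268,240). Next I look at the pump from close up.

```bash
python3 -m pendant '{"claw":[-1,-1,-1,-1,-1,-1,-1,-1],"slide":[[-120,-40,-20],[-235,-40,-34],[-235,-40,-34],[-235,-40,-34],[-235,-40,-34],[-235,-40,-34],[-235,-40,-34],[-235,-40,-34]],"turn":[[0,0,0],[0,0,0],[0,0,0],[0,0,0],[0,0,0],[0,0,0],[0,0,0],[0,0,0]]}' 40
python3 - <<'E'
from h import *
np.set_printoptions(precision=4,suppress=True)
ps,im=shot("wrist","c1");print(ps[0])
for n,z in [("knob",.14),("pivot",.145),("cradle",.1),("pump",0)]:
    for d in models.landmark_of("wrist",n)[:2]: print(n,np.round(d["pixel"]),round(d["p"],2),onz("wrist",d["pixel"],z,ps))
for n in ["knob","pivot","cradle"]:
    for c in ["scene","side"]:
        optics.grab_frame(c) if n=="knob" else 0
        print(n,c,[(np.round(d["pixel"]),round(d["p"],2)) for d in models.landmark_of(c,n)[:1]])
E
```

```text
t: 2.47
tcp_pos: [0.5906, 0.2369, 0.2583]
ee_rot: [0.501, -0.501, 0.499, -0.499]
contact_force: [-0.1, -0.0, 0.0]
finger_gap: 0.0858
[0.5906 0.2369 0.2583]
knob [274. 194.] 0.65 [0.5418 0.2335 0.14  ]
pivot [372. 187.] 0.76 [0.639  0.2428 0.145 ]
cradle [312. 184.] 0.88 [0.5788 0.2332 0.1   ]
pump [317. 166.] 0.87 [0.5831 0.2331 0.    ]
pump [368. 184.] 0.42 [0.6598 0.2072 0.    ]
knob scene [(array([358., 138.]), 0.65)]
knob side [(array([290., 290.]), 0.95)]
pivot scene [(array([394., 152.]), 0.91)]
pivot side [(array([251., 275.]), 0.59)]
cradle scene [(array([372., 153.]), 0.96)]
cradle side [(array([276., 288.]), 0.68)]
```

View pics/c1.png

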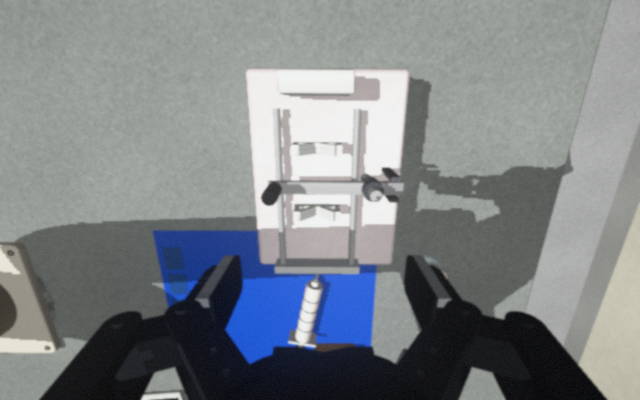

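The close view shows the knob at (268,193), the post at (375,190), the pusher block at (315,80) and the two rails at columns 279 and 356. I work out the pump's pose from the edges.

Run:
```python
from h import *
np.set_printoptions(precision=4,suppress=True)
ps=pose()
for n,p,z in [("TL",(248,70),.07),("TR",(408,70),.07),("BL",(262,263),.07),("BR",(392,263),.07),("pushL",(279,93),.118),("pushR",(354,93),.118),("kt",(266,198),.155),("post",(376,196),.145),("railLt",(277,112),.07),("railRt",(356,112),.07),("railLb",(282,260),.07),("railRb",(354,260),.07),("endL",(275,272),.07),("endR",(358,272),.07),("barL",(285,188),.115),("barR",(355,187),.115)]:
    print(n,onz("wrist",p,z,ps))
print(tri([("scene",(358,138)),("side",(290,290)),("wrist",(270,194))]),tri([("scene",(372,153)),("side",(276,288)),("wrist",(312,184))]),tri([("scene",(394,152)),("side",(251,275)),("wrist",(372,187))]))
print(proj("wrist",(.5365,.235,.155),ps),proj("wrist",(.5365,.235,.118),ps))
```

```text
TL [0.5087 0.3537 0.07  ]
TR [0.6857 0.3539 0.07  ]
BL [0.5079 0.1108 0.07  ]
BR [0.6869 0.1109 0.07  ]
pushL [0.5487 0.3281 0.118 ]
pushR [0.6218 0.3281 0.118 ]
kt [0.5371 0.2325 0.155 ]
post [0.6443 0.2314 0.145 ]
railLt [0.5385 0.3094 0.07  ]
railRt [0.6298 0.3094 0.07  ]
railLb [0.5356 0.1155 0.07  ]
railRb [0.6344 0.1155 0.07  ]
endL [0.525  0.0965 0.07  ]
endR [0.6406 0.0966 0.07  ]
barL [0.5502 0.231  0.115 ]
barR [0.6266 0.2322 0.115 ]
[0.54   0.2354 0.142 ] [0.5816 0.2335 0.1078] [0.6435 0.2371 0.1263]
[265.2481 195.47  ] [271.8209 185.1769]
```

```bash
python3 -m pendant '{"claw":[-1,-1,-1,-1,-1,-1,-1,-1],"slide":[[2,0,-26],[3,0,-51],[3,0,-51],[3,0,-51],[3,0,-51],[3,0,-51],[3,0,-51],[3,0,-51]],"turn":[[0,0.1,0],[0,0.2,0],[0,0.3,0],[0,0.42,0],[0,0.54,0],[0,0.66,0],[0,0.78,0],[0,0.9,0]]}' 40
python3 -m pendant '{"claw":[-1,-1,-1,-1,-1,-1,-1,-1],"slide":[[0,0,0],[0,0,0],[0,0,0],[0,0,0],[0,0,0],[0,0,0],[0,0,0],[0,0,0]],"turn":[[0,0.12,0],[0,0.24,0],[0,0.36,0],[0,0.48,0],[0,0.6,0],[0,0.68,0],[0,0.68,0],[0,0.68,0]]}'
python3 - <<'E'
from h import *
np.set_printoptions(precision=4,suppress=True)
ps,im=shot("wrist","c2");print(ps)
print(tool((.539,.234,.149)))
for d in models.landmark_of("wrist","knob")[:2]: print(np.round(d["pixel"]),round(d["p"],2),onz("wrist",d["pixel"],.14,ps))
cv2.imwrite("pics/c2c.png",im[:,:,::-1][100:400,120:520])
E
```

```text
t: 3.78
tcp_pos: [0.5401, 0.2318, 0.2582]
ee_rot: [-0.231, 0.231, -0.668, 0.668]
contact_force: [0.5, -0.1, 0.5]
finger_gap: 0.0853
t: 4.45
tcp_pos: [0.54, 0.2319, 0.2582]
ee_rot: [-0.004, 0.005, 0.707, -0.707]
contact_force: [0.7, -0.7, -0.2]
finger_gap: 0.0853
(array([0.54  , 0.2319, 0.2582]), array([[-0.9999,  0.0002, -0.0128],
       [ 0.0128,  0.0001, -0.9999],
       [-0.0002, -1.    , -0.0001]]))
[  1.1 109.2  -2.1]
[322. 193.] 0.58 [0.5381 0.2327 0.14  ]
[494. 143.] 0.46 [0.5866 0.068  0.14  ]
```

View pics/c2c.png

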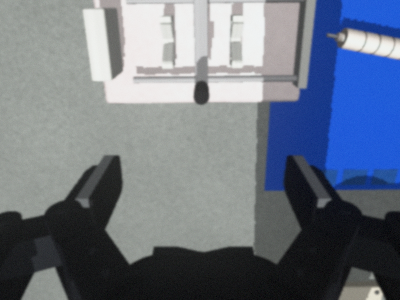

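The knob sits at full-frame (322,193), centred between the jaws. I descend and grip it.

```bash
python3 -m pendant '{"claw":[-1,-1,-1,-1,-1,-1,-1,-1],"slide":[[1,40,-1],[1,75,-1],[1,95,-1],[1,108,-1],[1,108,-1],[1,108,-1],[1,108,-1],[1,108,-1]],"turn":[[0,0,0],[0,0,0],[0,0,0],[0,0,0],[0,0,0],[0,0,0],[0,0,0],[0,0,0]]}' 80
python3 -m pendant '{"claw":[1,1,1,1,1,1,1,1],"slide":[[0,0,0],[0,0,0],[0,0,0],[0,0,0],[0,0,0],[0,0,0],[0,0,0],[0,0,0]],"turn":[[0,0,0],[0,0,0],[0,0,0],[0,0,0],[0,0,0],[0,0,0],[0,0,0],[0,0,0]]}' 80
python3 -m pendant '{"claw":[1,1,1,1,1,1,1,1],"slide":[[0,-10,0],[0,-20,0],[0,-30,0],[0,-30,0],[0,-30,0],[0,-30,0],[0,-30,0],[0,-30,0]],"turn":[[0,0,0],[0,0,0],[0,0,0],[0,0,0],[0,0,0],[0,0,0],[0,0,0],[0,0,0]]}' 80
```

```text
t: 5.22
tcp_pos: [0.5401, 0.2333, 0.1517]
ee_rot: [-0.004, 0.005, 0.707, -0.707]
contact_force: [-0.2, 0.1, 0.5]
finger_gap: 0.0858
t: 5.88
tcp_pos: [0.54, 0.2333, 0.1517]
ee_rot: [-0.004, 0.005, 0.707, -0.707]
contact_force: [0.8, 0.1, 0.5]
finger_gap: 0.0002
t: 6.55
tcp_pos: [0.5396, 0.2331, 0.1812]
ee_rot: [-0.004, 0.005, 0.707, -0.707]
contact_force: [0.4, 0.4, -0.6]
finger_gap: 0.0
```

The fingers shut on nothing, so I look again.

Run:
```python
from h import *
ims=[]
for c,(r,k) in [("scene",(80,310)),("side",(220,220)),("wrist",(100,240))]:
    ps,im=shot(c,"d_"+c); ims.append(cv2.resize(im[r:r+150,k:k+130 if c!="wrist" else k+160,::-1],(266,300)))
cv2.imwrite("pics/d.png",np.hstack(ims))
for c in ["scene","side","wrist"]: print(c,[(np.round(d["pixel"]),round(d["p"],2)) for d in models.landmark_of(c,"knob")[:2]], proj(c,(.54,.233,.175),ps), proj(c,(.54,.233,.14),ps))
```

```text
scene [(array([358., 140.]), 0.85)] [358.61432932 127.59960857] [358.24449389 138.94312458]
side [(array([251., 234.]), 0.34)] [292.06633201 280.25592913] [292.4881881  288.57974433]
wrist [(array([323., 222.]), 0.6)] [323.38033864 241.53159592] [323.30932604 220.44357067]
```

View pics/d.png

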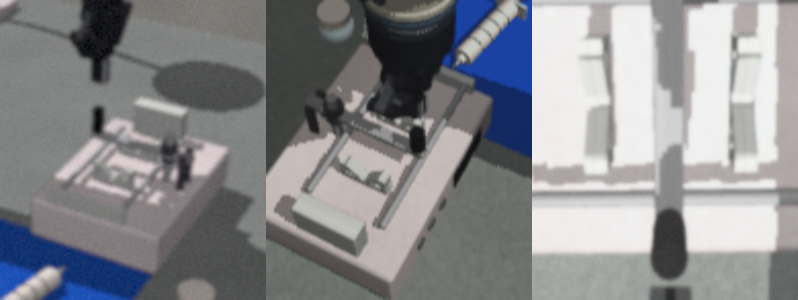

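Run:
```python
from h import *
ps=pose();out=[]
for c in ["scene","side","wrist"]:
    im=cv2.imread(f"pics/d_{c}.png").copy()
    u0=proj(c,(.54,.233,.17),ps);x,y=int(u0[0])-45,int(u0[1])-55
    M=np.float32([[3,0,-3*x],[0,3,-3*y]]);im=cv2.warpAffine(im,M,(266,330))
    for dz,col in [(0,(0,0,255)),(-.025,(0,255,0)),(.048,(255,0,0)),(-.041,(0,255,255))]:
        u=proj(c,ps[0]+[0,0,dz],ps)
        cv2.circle(im,(int(3*(u[0]-x)),int(3*(u[1]-y))),3,col,-1)
    out.append(im)
cv2.imwrite("pics/e.png",np.hstack(out)); print(ps[0],readout.sense()["joint_positions"])
```

```text
[0.5398841  0.23319509 0.18145437] [3.87489205e-01 4.12852900e-01 1.74338773e+00 1.10633130e-05
 9.83058631e-01 1.97092661e+00]
```

View pics/e.png

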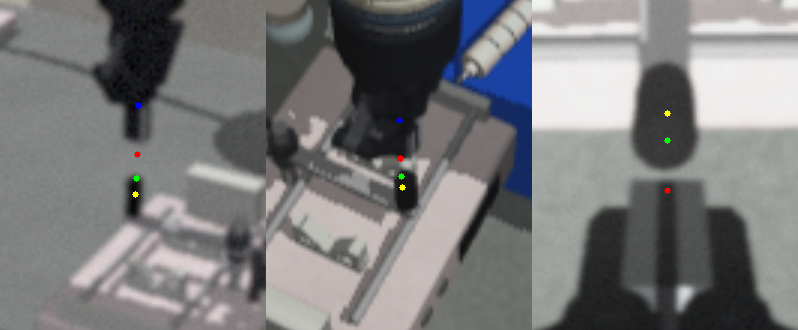

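In all three views the shut tips appear about 14 mm behind the reported TCP, not 25 mm ahead of it. The knob was therefore never reached. TCP 0.116 is safe either way, so I open and grip there.

```bash
python3 -m pendant '{"claw":[-1,-1,-1,-1,-1,-1,-1,-1],"slide":[[0,0,0],[0,0,0],[0,0,0],[0,0,0],[0,0,0],[0,0,0],[0,0,0],[0,0,0]],"turn":[[0,0,0],[0,0,0],[0,0,0],[0,0,0],[0,0,0],[0,0,0],[0,0,0],[0,0,0]]}' 60
python3 -m pendant '{"claw":[-1,-1,-1,-1,-1,-1,-1,-1],"slide":[[0,15,0],[0,30,0],[0,45,0],[0,55,0],[0,65,0],[0,65,0],[0,65,0],[0,65,0]],"turn":[[0,0,0],[0,0,0],[0,0,0],[0,0,0],[0,0,0],[0,0,0],[0,0,0],[0,0,0]]}' 60
python3 -m pendant '{"claw":[1,1,1,1,1,1,1,1],"slide":[[0,0,0],[0,0,0],[0,0,0],[0,0,0],[0,0,0],[0,0,0],[0,0,0],[0,0,0]],"turn":[[0,0,0],[0,0,0],[0,0,0],[0,0,0],[0,0,0],[0,0,0],[0,0,0],[0,0,0]]}' 60
python3 -c "
from h import *
shot('scene','f1');print(readout.sense())"
```

```text
t: 7.52
tcp_pos: [0.5399, 0.2332, 0.1815]
ee_rot: [-0.004, 0.005, 0.707, -0.707]
contact_force: [0.5, -0.6, -0.5]
finger_gap: 0.0853
t: 8.18
tcp_pos: [0.5405, 0.2335, 0.117]
ee_rot: [-0.003, 0.005, 0.708, -0.707]
contact_force: [0.7, 0.9, 0.2]
finger_gap: 0.0858
t: 8.85
tcp_pos: [0.5405, 0.2335, 0.1171]
ee_rot: [-0.003, 0.005, 0.708, -0.707]
contact_force: [-0.4, 0.1, 1.1]
finger_gap: 0.0141
{'t': 8.9, 'joint_positions': array([3.87530446e-01, 5.01170765e-01, 1.77997756e+00, 6.40022497e-05,
       8.57317484e-01, 1.97088924e+00]), 'qd': array([ 1.11072166e-03,  9.70895786e-04, -8.98858999e-04,  5.00138193e-04,
       -1.40095040e-03,  6.64700205e-06]), 'joint_torque': array([-2.72573484e-01, -5.42455316e+01, -2.27521241e+01, -7.50993169e-02,
       -1.89476609e-01, -1.29840111e-03]), 'tcp_pos': array([0.54045514, 0.23346767, 0.117093  ]), 'ee_rot': array([-0.00344194,  0.00547056,  0.70753189, -0.70665186]), 'contact_force': array([ 0.11538725, -0.16402835,  1.07793653]), 'ft_torque': array([-0.03384461,  0.13683906,  0.0398796 ]), 'finger_gap': 0.013605086970100481}
```

```bash
python3 -m pendant '{"claw":[1,1,1,1,1,1,1,1],"slide":[[0,-5,0],[0,-10,0],[0,-15,0],[0,-20,0],[0,-25,0],[0,-30,0],[0,-30,0],[0,-30,0]],"turn":[[0,0,0],[0,0,0],[0,0,0],[0,0,0],[0,0,0],[0,0,0],[0,0,0],[0,0,0]]}' 60
python3 - <<'E'
from h import *
out=[];ps=pose();print(ps)
for c in ["scene","side"]:
    shot(c,"f2_"+c);im=cv2.imread(f"pics/f2_{c}.png")
    u0=proj(c,(.56,.233,.15),ps);x,y=int(u0[0])-60,int(u0[1])-60
    out.append(cv2.warpAffine(im,np.float32([[3,0,-3*x],[0,3,-3*y]]),(380,380),flags=cv2.INTER_CUBIC))
cv2.imwrite("pics/f2.png",np.hstack(out))
E
```

```text
t: 9.57
tcp_pos: [0.541, 0.2335, 0.1473]
ee_rot: [-0.003, 0.006, 0.708, -0.707]
contact_force: [6.4, 1.1, -7.7]
finger_gap: 0.0139
(array([0.54097794, 0.23347619, 0.14731312]), array([[-0.99991281,  0.00430683, -0.012483  ],
       [ 0.01248957,  0.00150232, -0.99992087],
       [-0.00428773, -0.9999896 , -0.00155597]]))
```

View pics/f2.png

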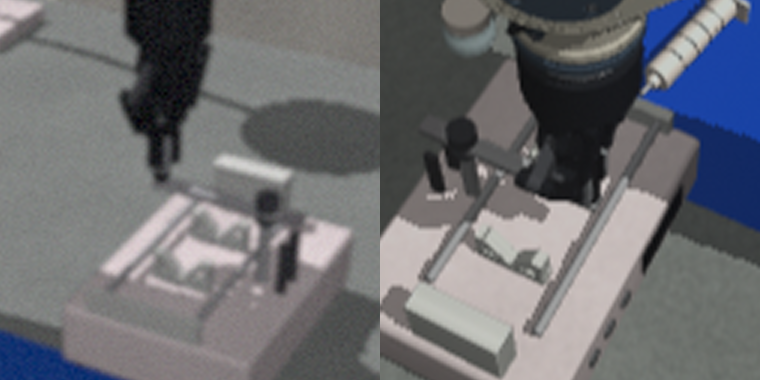

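The bar is lifted and held: both panels show the fingers on the knob and the bar about 30 mm up. I turn it aside in two equal arcs.

```bash
python3 -m pendant '{"claw":[1,1,1,1,1,1,1,1],"slide":[[-0.6,0,11.5],[-2.5,0,22.9],[-5.7,0,34],[-10,0,44.7],[-15.5,0,54.9],[-22.1,0,64.4],[-29.6,0,73.1],[-38.1,0,80.9]],"turn":[[0,-0.11,0],[0,-0.22,0],[0,-0.33,0],[0,-0.44,0],[0,-0.55,0],[0,-0.66,0],[0,-0.77,0],[0,-0.88,0]]}' 60
python3 -m pendant '{"claw":[1,1,1,1,1,1,1,1],"slide":[[-0.6,0,11.5],[-2.5,0,22.9],[-5.7,0,34],[-10,0,44.7],[-15.5,0,54.9],[-22.1,0,64.4],[-29.6,0,73.1],[-38.1,0,80.9]],"turn":[[0,-0.11,0],[0,-0.22,0],[0,-0.33,0],[0,-0.44,0],[0,-0.55,0],[0,-0.66,0],[0,-0.77,0],[0,-0.88,0]]}' 60
python3 -m pendant '{"claw":[1,1,1,1],"slide":[[0,0,0],[0,0,0],[0,0,0],[0,0,0]],"turn":[[0,0,0],[0,0,0],[0,0,0],[0,0,0]]}' 60
```

```text
t: 10.33
tcp_pos: [0.5792, 0.1534, 0.1472]
ee_rot: [0.301, -0.296, 0.641, -0.64]
contact_force: [6.0, 11.7, -7.8]
finger_gap: 0.014
t: 11.0
tcp_pos: [0.6637, 0.1329, 0.1463]
ee_rot: [0.547, -0.542, 0.453, -0.45]
contact_force: [-3.3, 12.3, -8.3]
finger_gap: 0.0139
t: 11.33
tcp_pos: [0.6625, 0.1332, 0.1456]
ee_rot: [0.546, -0.542, 0.454, -0.449]
contact_force: [-0.6, 4.5, -8.2]
finger_gap: 0.0138
```

```bash
python3 -m pendant '{"claw":[1,1,1,1,1,1,1,1],"slide":[[0,8,0],[0,16,0],[0,24,0],[0,28,0],[0,28,0],[0,28,0],[0,28,0],[0,28,0]],"turn":[[0,0,0],[0,0,0],[0,0,0],[0,0,0],[0,0,0],[0,0,0],[0,0,0],[0,0,0]]}' 60
python3 -m pendant '{"claw":[-1,-1,-1,-1,-1,-1,-1,-1],"slide":[[0,0,0],[0,0,0],[0,0,0],[0,0,0],[0,-40,0],[0,-80,0],[0,-120,0],[0,-160,0]],"turn":[[0,0,0],[0,0,0],[0,0,0],[0,0,0],[0,0,0],[0,0,0],[0,0,0],[0,0,0]]}' 60
python3 - <<'E'
from h import *
np.set_printoptions(precision=4,suppress=True)
ps,im=shot("wrist","g1");print(ps)
print([(np.round(d["pixel"]),round(d["p"],2),onz("wrist",d["pixel"],.14,ps)) for d in models.landmark_of("wrist","knob")[:2]])
for n in ["syringe_mid","syringe_flange"]:
    print(n,[(np.round(d["pixel"]),round(d["p"],2),onz("wrist",d["pixel"],.014,ps)) for d in models.landmark_of("wrist",n)[:2]])
for c in ["scene","side"]:
    shot(c,"g1"+c)
    print(c,[(np.round(d["pixel"]),round(d["p"],2),onz(c,d["pixel"],.14)) for d in models.landmark_of(c,"knob")[:2]])
    for n in ["syringe_mid","syringe_flange"]:
        print(n,[(np.round(d["pixel"]),round(d["p"],2),onz(c,d["pixel"],.014,ps)) for d in models.landmark_of(c,n)[:2]])
E
```

```text
t: 12.0
tcp_pos: [0.6628, 0.1329, 0.118]
ee_rot: [0.546, -0.542, 0.453, -0.45]
contact_force: [1.6, -3.9, -0.3]
finger_gap: 0.0135
t: 12.67
tcp_pos: [0.6624, 0.132, 0.2798]
ee_rot: [0.546, -0.542, 0.453, -0.449]
contact_force: [0.9, -0.1, 0.0]
finger_gap: 0.0855
(array([0.6624, 0.132 , 0.2798]), array([[ 0.1848, -0.0009,  0.9828],
       [-0.9827,  0.0077,  0.1848],
       [-0.0077, -1.    ,  0.0006]]))
[(array([320., 187.]), 0.75, array([0.6606, 0.131 , 0.14  ]))]
syringe_mid [(array([249., 241.]), 0.89, array([ 0.5684, -0.0141,  0.014 ]))]
syringe_flange [(array([238., 268.]), 0.84, array([ 0.5549, -0.0677,  0.014 ])), (array([343., 316.]), 0.3, array([ 0.7502, -0.1312,  0.014 ]))]
scene [(array([383., 171.]), 0.54, array([0.6642, 0.1219, 0.14  ]))]
syringe_mid [(array([323., 228.]), 0.81, array([ 0.5693, -0.0117,  0.014 ])), (array([225., 272.]), 0.45, array([ 0.4519, -0.2495,  0.014 ]))]
syringe_flange [(array([308., 238.]), 0.69, array([ 0.5569, -0.0619,  0.014 ]))]
side [(array([267., 233.]), 0.65, array([0.6647, 0.1303, 0.14  ]))]
syringe_mid [(array([327., 235.]), 0.67, array([ 0.5682, -0.0166,  0.014 ])), (array([279., 309.]), 0.58, array([0.5798, 0.2358, 0.014 ]))]
syringe_flange [(array([343., 225.]), 0.77, array([ 0.5418, -0.0679,  0.014 ]))]
```

View pics/g1.png

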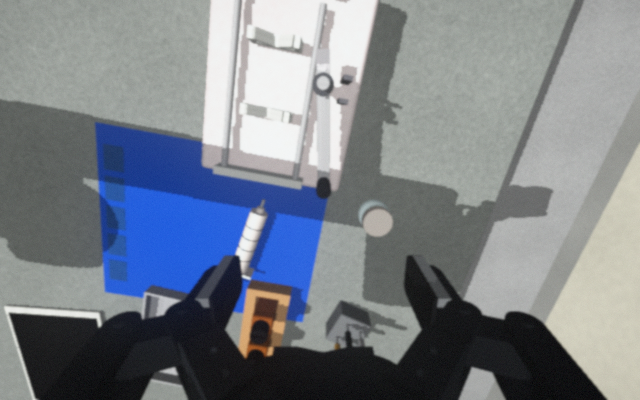

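The bar is aside, with the knob at (322,187), about 1.73 rad round. I go above the syringe.

```bash
python3 -m pendant '{"claw":[-1,-1,-1,-1,-1,-1,-1,-1],"slide":[[30,0,-30],[60,20,-60],[95,50,-90],[127,80,-119],[127,80,-119],[127,80,-119],[127,80,-119],[127,80,-119]],"turn":[[0,0.1,0],[0,0.2,0],[0,0.3,0],[0,0.4,0],[0,0.5,0],[0,0.5,0],[0,0.5,0],[0,0.5,0]]}' 60
python3 - <<'E'
from h import *
np.set_printoptions(precision=4,suppress=True)
ps,im=shot("wrist","g2");print(ps)
for n in ["syringe_mid","syringe_flange"]:
    print(n,[(np.round(d["pixel"]),round(d["p"],2),onz("wrist",d["pixel"],.014,ps)) for d in models.landmark_of("wrist",n)[:2]])
E
```

```text
t: 13.93
tcp_pos: [0.5699, -0.0143, 0.1966]
ee_rot: [0.417, -0.415, 0.574, -0.57]
contact_force: [0.8, 0.1, 0.2]
finger_gap: 0.0852
(array([ 0.5699, -0.0143,  0.1966]), array([[-0.3083, -0.0007,  0.9513],
       [-0.9513,  0.0075, -0.3083],
       [-0.0069, -1.    , -0.003 ]]))
syringe_mid [(array([324., 182.]), 0.74, array([ 0.5695, -0.0201,  0.014 ]))]
syringe_flange [(array([327., 222.]), 0.97, array([ 0.5567, -0.0716,  0.014 ]))]
```

View pics/g2.png

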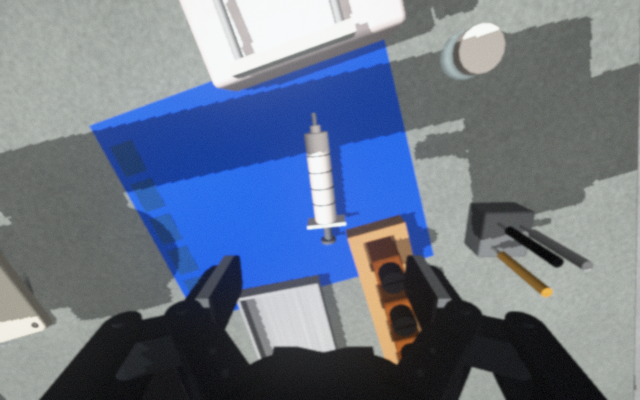

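Run:
```python
from h import *
np.set_printoptions(precision=4,suppress=True)
ps=pose()
P=[onz("wrist",p,.014,ps) for p in [(314,115),(317,133),(325,222),(329,242)]]
print(P,[np.degrees(np.arctan2(*(P[i]-P[j])[1::-1])) for i,j in [(3,0),(2,1)]],(P[1]+P[2])/2)
print(tool((.5695,-.018,.05),ps))
```

```text
[array([0.5829, 0.0588, 0.014 ]), array([0.5799, 0.0387, 0.014 ]), array([ 0.5547, -0.0708,  0.014 ]), array([ 0.5511, -0.0995,  0.014 ])] [np.float64(-101.35964895306066), np.float64(-102.94570051956548)] [ 0.5673 -0.0161  0.014 ]
[  5.4 146.9   1. ]
```

```bash
python3 -m pendant '{"claw":[-0.1,-0.1,-0.1,-0.1,-0.1,-0.1,-0.1,-0.1],"slide":[[3,20,0],[3,50,-1],[3,90,-1],[3,125,-1],[3,150,-1],[3,165,-1],[3,180,-1],[3,185,-1]],"turn":[[0,-0.1,0],[0,-0.1,0],[0,-0.1,0],[0,-0.1,0],[0,-0.1,0],[0,-0.1,0],[0,-0.1,0],[0,-0.1,0]]}' 60
python3 -m pendant '{"claw":[-0.1,-0.1,-0.1],"slide":[[0,3,0],[0,6,0],[0,6,0]],"turn":[[0,0,0],[0,0,0],[0,0,0]]}' 60
python3 -m pendant '{"claw":[-0.1,-0.1,-0.1],"slide":[[0,2,0],[0,4,0],[0,4,0]],"turn":[[0,0,0],[0,0,0],[0,0,0]]}' 60
```

```text
t: 14.75
tcp_pos: [0.568, -0.0139, 0.0101]
ee_rot: [0.446, -0.444, 0.552, -0.547]
contact_force: [-1.3, 1.1, 0.3]
finger_gap: 0.0469
t: 15.0
tcp_pos: [0.5685, -0.0135, 0.0045]
ee_rot: [0.446, -0.444, 0.552, -0.547]
contact_force: [-0.3, -0.3, -0.2]
finger_gap: 0.0471
t: 15.25
tcp_pos: [0.5688, -0.0135, 0.0008]
ee_rot: [0.446, -0.443, 0.552, -0.548]
contact_force: [-0.2, 0.9, -0.5]
finger_gap: 0.047
```

```bash
python3 -m pendant '{"claw":[-0.1,-0.1,-0.1],"slide":[[1,2,0],[1,5,0],[1,5,0]],"turn":[[0,0,0],[0,0,0],[0,0,0]]}' 60
python3 -m pendant '{"claw":[-0.1,-0.1,-0.1],"slide":[[1,2,0],[1,4,0],[1,4,0]],"turn":[[0,0,0],[0,0,0],[0,0,0]]}' 60
python3 -m pendant '{"claw":[-0.1,-0.1,-0.1],"slide":[[0,2,0],[0,3,0],[0,3,0]],"turn":[[0,0,0],[0,0,0],[0,0,0]]}' 60
python3 -c "
from h import *
ps,im=shot('wrist','g3');cv2.imwrite('pics/g3c.png',im[60:360,160:480,::-1])"
```

```text
t: 15.5
tcp_pos: [0.5683, -0.0146, -0.0045]
ee_rot: [0.446, -0.443, 0.552, -0.547]
contact_force: [-0.6, 0.5, -0.4]
finger_gap: 0.047
t: 15.75
tcp_pos: [0.5678, -0.0156, -0.009]
ee_rot: [0.446, -0.444, 0.552, -0.547]
contact_force: [-0.6, 1.0, 1.1]
finger_gap: 0.0471
t: 16.0
tcp_pos: [0.5676, -0.0155, -0.0123]
ee_rot: [0.446, -0.444, 0.552, -0.547]
contact_force: [-0.4, 0.1, 0.0]
finger_gap: 0.0467
```

View pics/g3c.png

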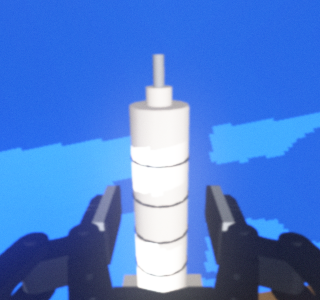

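The barrel lies centred between the fingertips (crop rows 100–275, tips at row 185). I close.

```bash
python3 -m pendant '{"claw":[1,1,1,1,1,1],"slide":[[0,0,0],[0,0,0],[0,0,0],[0,0,0],[0,0,0],[0,0,0]],"turn":[[0,0,0],[0,0,0],[0,0,0],[0,0,0],[0,0,0],[0,0,0]]}' 50
python3 -m pendant '{"claw":[1,1,1,1,1,1,1,1],"slide":[[0,-10,0],[0,-25,0],[0,-45,0],[0,-60,0],[0,-60,0],[0,-60,0],[0,-60,0],[0,-60,0]],"turn":[[0,0,0],[0,0,0],[0,0,0],[0,0,0],[0,0,0],[0,0,0],[0,0,0],[0,0,0]]}' 50
python3 - <<'E'
from h import *
ps,im=shot('wrist','g4')
for n in ["syringe_mid","syringe_flange"]:
    print(n,[(np.round(d["pixel"]),round(d["p"],2)) for d in models.landmark_of("wrist",n)[:2]])
cv2.imwrite('pics/g4c.png',im[60:360,160:480,::-1])
E
```

```text
t: 16.55
tcp_pos: [0.5678, -0.0155, -0.012]
ee_rot: [0.446, -0.444, 0.552, -0.547]
contact_force: [-0.9, 0.4, 5.4]
finger_gap: 0.0266
t: 17.22
tcp_pos: [0.5671, -0.0159, 0.0471]
ee_rot: [0.446, -0.444, 0.552, -0.547]
contact_force: [-1.1, -0.5, -0.0]
finger_gap: 0.0263
syringe_mid [(array([323., 269.]), 0.66)]
syringe_flange [(array([323., 352.]), 0.74)]
```

The syringe is held. A direct half turn would exceed joint 6's range, so I turn it about 100°, lay it down and regrasp.

```bash
python3 -m pendant '{"claw":[1,1,1,1,1,1,1,1],"slide":[[-15,0,0],[-25,0,0],[-25,0,0],[-25,0,0],[-25,0,0],[-25,0,0],[-25,0,0],[-25,0,0]],"turn":[[0,0,0],[0,-0.1,0],[0,-0.22,0],[0,-0.34,0],[0,-0.46,0],[0,-0.58,0],[0,-0.7,0],[0,-0.82,0]]}' 50
python3 -m pendant '{"claw":[1,1,1,1,1,1,1,1],"slide":[[0,0,0],[0,0,0],[0,0,0],[0,0,0],[0,0,0],[0,0,0],[0,0,0],[0,0,0]],"turn":[[0,-0.12,0],[0,-0.24,0],[0,-0.36,0],[0,-0.48,0],[0,-0.6,0],[0,-0.72,0],[0,-0.84,0],[0,-0.93,0]]}' 50
python3 -m pendant '{"claw":[1,1,1,1,1,1,1,1],"slide":[[0,10,0],[0,25,0],[0,40,0],[0,50,0],[0,55,0],[0,58,0],[0,58,0],[0,58,0]],"turn":[[0,0,0],[0,0,0],[0,0,0],[0,0,0],[0,0,0],[0,0,0],[0,0,0],[0,0,0]]}' 50
python3 -c "
from h import *
print(pose())"
```

```text
t: 18.03
tcp_pos: [0.5721, 0.0086, 0.0467]
ee_rot: [0.63, -0.626, 0.327, -0.322]
contact_force: [0.2, 0.2, -0.4]
finger_gap: 0.0263
t: 18.7
tcp_pos: [0.5718, 0.0086, 0.0461]
ee_rot: [0.71, -0.704, 0.009, -0.005]
contact_force: [0.4, -0.6, 0.4]
finger_gap: 0.0266
t: 19.37
tcp_pos: [0.5716, 0.009, -0.0118]
ee_rot: [0.71, -0.704, 0.009, -0.005]
contact_force: [0.3, -0.0, -0.2]
finger_gap: 0.0266
(array([ 0.57158605,  0.0090106 , -0.01177707]), array([[ 0.99978777, -0.00501629,  0.01998115],
       [-0.01994317,  0.00751063,  0.9997729 ],
       [-0.00516523, -0.99995921,  0.007409  ]]))
```

```bash
python3 -m pendant '{"claw":[-0.1,-0.1,-0.1,-0.1,-0.3,-0.5,-0.7,-1],"slide":[[0,0,0],[0,0,0],[0,0,0],[0,-20,0],[0,-50,0],[0,-90,0],[0,-130,0],[0,-160,0]],"turn":[[0,0,0],[0,0,0],[0,0,0],[0,0,0],[0,0,0],[0,0,0],[0,0.1,0],[0,0.22,0]]}' 50
for i in 1 2 3; do python3 -m pendant '{"claw":[-1,-1,-1,-1,-1,-1,-1,-1],"slide":[[0,0,0],[0,0,0],[0,0,0],[0,0,0],[0,0,0],[0,0,0],[0,0,0],[0,0,0]],"turn":[[0,0.12,0],[0,0.24,0],[0,0.36,0],[0,0.48,0],[0,0.6,0],[0,0.72,0],[0,0.84,0],[0,0.97,0]]}' | grep -v force; done
python3 - <<'E'
from h import *
np.set_printoptions(precision=4,suppress=True)
ps,im=shot("wrist","g5");print(ps)
for n in ["syringe_mid","syringe_flange"]:
    print(n,[(np.round(d["pixel"]),round(d["p"],2),onz("wrist",d["pixel"],.014,ps)) for d in models.landmark_of("wrist",n)[:2]])
E
```

```text
t: 20.03
tcp_pos: [0.5732, 0.0078, 0.1512]
ee_rot: [0.704, -0.699, 0.088, -0.085]
contact_force: [0.1, 0.2, 0.6]
finger_gap: 0.0821
t: 20.7
tcp_pos: [0.5731, 0.0078, 0.1512]
ee_rot: [0.582, -0.579, 0.406, -0.402]
finger_gap: 0.0857
t: 21.37
tcp_pos: [0.5731, 0.0078, 0.1513]
ee_rot: [0.325, -0.324, 0.631, -0.625]
finger_gap: 0.0855
t: 22.03
tcp_pos: [0.573, 0.0078, 0.1512]
ee_rot: [-0.007, 0.005, 0.71, -0.704]
finger_gap: 0.0856
(array([0.573 , 0.0078, 0.1512]), array([[-0.9999, -0.0026, -0.0165],
       [ 0.0165,  0.0075, -0.9998],
       [ 0.0027, -1.    , -0.0074]]))
syringe_mid [(array([325., 187.]), 0.88, array([0.5721, 0.0062, 0.014 ]))]
syringe_flange [(array([324., 133.]), 0.83, array([0.6284, 0.0074, 0.014 ]))]
```

View pics/g5.png

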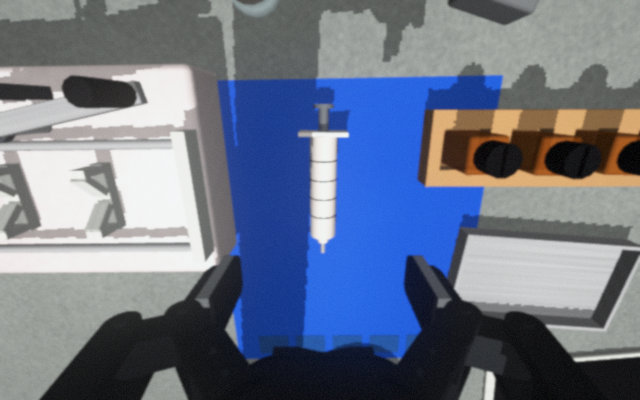

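The syringe now lies along +x with its flange away from the robot (mid (325,187), flange (324,133)). I regrasp it, lift it and turn it to yaw 0.

```bash
python3 -m pendant '{"claw":[-0.1,-0.1,-0.1,-0.1,-0.1,-0.1,-0.1,-0.1],"slide":[[1,30,1],[1,70,1],[1,105,1],[1,135,1],[1,150,1],[1,158,1],[1,162,1],[1,162,1]],"turn":[[0,0,0],[0,0,0],[0,0,0],[0,0,0],[0,0,0],[0,0,0],[0,0,0],[0,0,0]]}' 60
python3 -m pendant '{"claw":[1,1,1,1,1,1],"slide":[[0,0,0],[0,0,0],[0,0,0],[0,0,0],[0,0,0],[0,0,0]],"turn":[[0,0,0],[0,0,0],[0,0,0],[0,0,0],[0,0,0],[0,0,0]]}' 60
python3 -m pendant '{"claw":[1,1,1,1,1,1,1,1],"slide":[[0,-15,0],[0,-40,0],[0,-70,0],[0,-100,0],[0,-130,0],[0,-160,0],[0,-165,0],[0,-165,0]],"turn":[[0,0,0],[0,0,0],[0,-0.1,0],[0,-0.2,0],[0,-0.3,0],[0,-0.4,0],[0,-0.5,0],[0,-0.6,0]]}' 60
python3 -m pendant '{"claw":[1,1,1,1,1,1,1,1],"slide":[[0,0,0],[0,0,0],[0,0,0],[0,0,0],[0,0,0],[0,0,0],[0,0,0],[0,0,0]],"turn":[[0,-0.12,0],[0,-0.24,0],[0,-0.36,0],[0,-0.48,0],[0,-0.6,0],[0,-0.72,0],[0,-0.84,0],[0,-0.96,0]]}' 60
python3 - <<'E'
from h import *
np.set_printoptions(precision=4,suppress=True)
ps,im=shot("wrist","g6");print(ps,tool((.5845,.2335,.155)))
for n in ["syringe_mid","syringe_flange"]:
    print(n,[(np.round(d["pixel"]),round(d["p"],2),onz("wrist",d["pixel"],ps[0][2]+.026,ps)) for d in models.landmark_of("wrist",n)[:2]])
E
```

```text
t: 22.85
tcp_pos: [0.5716, 0.008, -0.011]
ee_rot: [-0.003, 0.001, 0.71, -0.704]
contact_force: [-0.2, -0.4, 1.0]
finger_gap: 0.0469
t: 23.35
tcp_pos: [0.5729, 0.008, -0.0094]
ee_rot: [-0.002, 0.002, 0.71, -0.704]
contact_force: [0.1, -0.8, 7.5]
finger_gap: 0.0262
t: 24.02
tcp_pos: [0.5749, 0.0067, 0.1594]
ee_rot: [0.212, -0.206, 0.677, -0.674]
contact_force: [0.6, 0.3, -1.0]
finger_gap: 0.0258
t: 24.68
tcp_pos: [0.5749, 0.0067, 0.1599]
ee_rot: [0.502, -0.495, 0.501, -0.501]
contact_force: [0.1, -1.1, -1.1]
finger_gap: 0.0263
(array([0.5749, 0.0067, 0.1599]), array([[-0.0045,  0.0073,  1.    ],
       [-1.    ,  0.0073, -0.0046],
       [-0.0073, -0.9999,  0.0072]])) [-226.7    6.6   10.2]
syringe_mid [(array([324., 269.]), 0.92, array([0.5759, 0.0067, 0.1859]))]
syringe_flange [(array([322., 165.]), 0.91, array([0.5749, 0.062 , 0.1859]))]
```

```bash
python3 -m pendant '{"claw":[1,1,1,1,1,1,1,1],"slide":[[-30,0,5],[-65,0,10],[-100,0,10],[-135,0,10],[-170,0,10],[-205,0,10],[-227,0,10],[-227,0,10]],"turn":[[0,0,0],[0,0,0],[0,0,0],[0,0,0],[0,0,0],[0,0,0],[0,0,0],[0,0,0]]}' 60
python3 -m pendant '{"claw":[1,1,1,1,1,1,1,1],"slide":[[0,15,0],[0,30,0],[0,45,0],[0,60,0],[0,65,0],[0,65,0],[0,65,0],[0,65,0]],"turn":[[0,0,0],[0,0,0],[0,0,0],[0,0,0],[0,0,0],[0,0,0],[0,0,0],[0,0,0]]}' 60
python3 - <<'E'
from h import *
np.set_printoptions(precision=4,suppress=True)
ps,im=shot("wrist","g7");print(ps)
cv2.imwrite("pics/g7c.png",im[30:330,120:520,::-1])
E
```

```text
t: 25.5
tcp_pos: [0.588, 0.2379, 0.162]
ee_rot: [0.501, -0.492, 0.504, -0.503]
contact_force: [-0.4, -0.4, -1.0]
finger_gap: 0.0261
t: 26.17
tcp_pos: [0.5893, 0.2385, 0.098]
ee_rot: [-0.501, 0.491, -0.504, 0.504]
contact_force: [-0.0, 0.2, -0.7]
finger_gap: 0.0261
(array([0.5893, 0.2385, 0.098 ]), array([[-0.0149,  0.01  ,  0.9998],
       [-0.9998,  0.0094, -0.015 ],
       [-0.0096, -0.9999,  0.0098]]))
```

View pics/g7c.png

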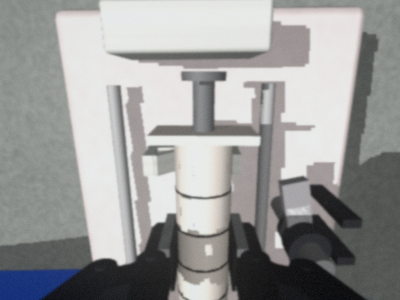

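The syringe hangs about 5 mm too far in +x over the saddles (barrel at column 203, rail middle near 194). I correct that and lower it.

```bash
python3 -m pendant '{"claw":[1,1,1,1,1,1],"slide":[[4,0,-4],[4,4,-5],[4,9,-5],[4,14,-5],[4,18,-5],[4,18,-5]],"turn":[[0,0,0],[0,0,0],[0,0,0],[0,0,0],[0,0,0],[0,0,0]]}' 60
python3 -m pendant '{"claw":[1,1,1],"slide":[[0,2,0],[0,4,0],[0,4,0]],"turn":[[0,0,0],[0,0,0],[0,0,0]]}' 60
python3 -m pendant '{"claw":[1,1,1],"slide":[[0,1,0],[0,3,0],[0,3,0]],"turn":[[0,0,0],[0,0,0],[0,0,0]]}' 60
```

```text
t: 26.72
tcp_pos: [0.5837, 0.2346, 0.0787]
ee_rot: [0.501, -0.492, 0.504, -0.504]
contact_force: [2.0, 1.4, -0.5]
finger_gap: 0.026
t: 26.97
tcp_pos: [0.5841, 0.2347, 0.0768]
ee_rot: [0.501, -0.492, 0.504, -0.503]
contact_force: [-6.0, -3.0, 18.4]
finger_gap: 0.0259
t: 27.22
tcp_pos: [0.5842, 0.2347, 0.0767]
ee_rot: [-0.501, 0.492, -0.503, 0.503]
contact_force: [-10.1, -4.2, 26.0]
finger_gap: 0.0257
```

```bash
python3 -m pendant '{"claw":[0.2,0.1,0,-0.1,-0.1,-0.1],"slide":[[0,-1,0],[0,-2,0],[0,-2,0],[0,-2,0],[0,-2,0],[0,-2,0]],"turn":[[0,0,0],[0,0,0],[0,0,0],[0,0,0],[0,0,0],[0,0,0]]}' 60
python3 -m pendant '{"claw":[-0.1,-0.1,-0.1,-0.1,-0.5,-1,-1,-1],"slide":[[0,-15,0],[0,-40,0],[0,-75,0],[0,-110,0],[0,-150,0],[0,-170,0],[0,-170,0],[0,-170,0]],"turn":[[0,0,0],[0,0,0],[0,0,0],[0,0,0],[0,0,0],[0,0,0],[0,0,0],[0,0,0]]}' 60
python3 - <<'E'
from h import *
np.set_printoptions(precision=4,suppress=True)
ps,im=shot("wrist","g8");print(ps)
for n,z in [("syringe_mid",.1),("syringe_flange",.1),("knob",.14)]:
    print(n,[(np.round(d["pixel"]),round(d["p"],2),onz("wrist",d["pixel"],z,ps)) for d in models.landmark_of("wrist",n)[:2]])
cv2.imwrite("pics/g8c.png",im[30:330,120:520,::-1])
E
```

```text
t: 27.72
tcp_pos: [0.5833, 0.2347, 0.0782]
ee_rot: [0.501, -0.493, 0.504, -0.503]
contact_force: [-4.6, -0.2, 2.5]
finger_gap: 0.047
t: 28.38
tcp_pos: [0.5832, 0.2335, 0.2496]
ee_rot: [-0.502, 0.492, -0.503, 0.504]
contact_force: [0.1, 0.0, -0.9]
finger_gap: 0.0857
(array([0.5832, 0.2335, 0.2496]), array([[-0.0135,  0.0107,  0.9999],
       [-0.9999,  0.0093, -0.0136],
       [-0.0095, -0.9999,  0.0106]]))
syringe_mid [(array([322., 186.]), 0.73, array([0.5846, 0.2317, 0.1   ]))]
syringe_flange [(array([322., 131.]), 0.97, array([0.5854, 0.2914, 0.1   ]))]
knob [(array([398., 283.]), 0.93, array([0.6651, 0.1319, 0.14  ]))]
```

View pics/g8c.png

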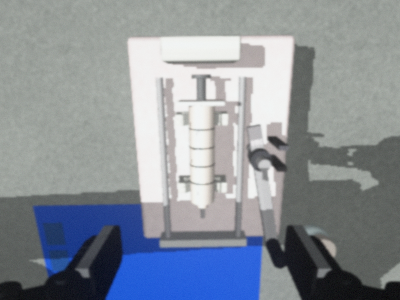

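The syringe lies in both saddles with its flange towards the pusher (mid (322,186), flange (322,131)). I go back to the knob.

```bash
python3 -m pendant '{"claw":[-1,-1,-1,-1,-1,-1,-1,-1],"slide":[[30,0,25],[60,0,50],[100,0,81],[100,0,81],[100,0,81],[100,0,81],[100,0,81],[100,0,81]],"turn":[[0,-0.1,0],[0,-0.2,0],[0,-0.2,0],[0,-0.2,0],[0,-0.2,0],[0,-0.2,0],[0,-0.2,0],[0,-0.2,0]]}' 60
python3 - <<'E'
from h import *
np.set_printoptions(precision=4,suppress=True)
ps,im=shot("wrist","g9");print(ps,tool((.6628,.133,.116),ps))
for n,z in [("knob",.14)]:
    print(n,[(np.round(d["pixel"]),round(d["p"],2),onz("wrist",d["pixel"],z,ps)) for d in models.landmark_of("wrist",n)[:2]])
E
```

```text
t: 29.25
tcp_pos: [0.6599, 0.133, 0.2453]
ee_rot: [0.547, -0.542, 0.452, -0.45]
contact_force: [-0.3, -0.7, -0.2]
finger_gap: 0.0852
(array([0.6599, 0.133 , 0.2453]), array([[ 0.1867,  0.0031,  0.9824],
       [-0.9824,  0.0071,  0.1867],
       [-0.0064, -1.    ,  0.0044]])) [  1.4 129.3   2.3]
knob [(array([323., 200.]), 0.8, array([0.6616, 0.1285, 0.14  ]))]
```

```bash
python3 -m pendant '{"claw":[-1,-1,-1,-1,-1,-1,-1,-1],"slide":[[1,30,2],[1,65,2],[1,95,2],[1,115,2],[1,128,2],[1,128,2],[1,128,2],[1,128,2]],"turn":[[0,0,0],[0,0,0],[0,0,0],[0,0,0],[0,0,0],[0,0,0],[0,0,0],[0,0,0]]}' 60
python3 -m pendant '{"claw":[1,1,1,1,1,1,1,1],"slide":[[0,0,0],[0,0,0],[0,0,0],[0,0,0],[0,0,0],[0,0,0],[0,0,0],[0,0,0]],"turn":[[0,0,0],[0,0,0],[0,0,0],[0,0,0],[0,0,0],[0,0,0],[0,0,0],[0,0,0]]}' 70
python3 -m pendant '{"claw":[1,1,1,1,1,1,1,1],"slide":[[0,-5,0],[0,-10,0],[0,-15,0],[0,-20,0],[0,-25,0],[0,-30,0],[0,-30,0],[0,-30,0]],"turn":[[0,0,0],[0,0,0],[0,0,0],[0,0,0],[0,0,0],[0,0,0],[0,0,0],[0,0,0]]}' 70
```

```text
t: 30.02
tcp_pos: [0.6639, 0.1338, 0.1195]
ee_rot: [0.548, -0.541, 0.451, -0.451]
contact_force: [-0.0, 0.0, 1.0]
finger_gap: 0.0853
t: 30.68
tcp_pos: [0.664, 0.1336, 0.1196]
ee_rot: [0.548, -0.541, 0.451, -0.451]
contact_force: [-0.3, -1.7, 1.0]
finger_gap: 0.0136
t: 31.35
tcp_pos: [0.6632, 0.1342, 0.1497]
ee_rot: [0.548, -0.541, 0.451, -0.45]
contact_force: [0.7, 6.1, -7.3]
finger_gap: 0.0133
```

```bash
python3 -m pendant '{"claw":[1,1,1,1,1,1,1,1],"slide":[[-0.6,0,-11.3],[-2.4,0,-22.4],[-5.4,0,-33.3],[-9.6,0,-43.8],[-14.8,0,-53.8],[-21.1,0,-63.1],[-28.3,0,-71.8],[-36.5,0,-79.6]],"turn":[[0,0.108,0],[0,0.215,0],[0,0.3225,0],[0,0.43,0],[0,0.5375,0],[0,0.645,0],[0,0.7525,0],[0,0.86,0]]}' 70
python3 -m pendant '{"claw":[1,1,1,1,1,1,1,1],"slide":[[-0.6,0,-11.3],[-2.4,0,-22.4],[-5.4,0,-33.3],[-9.6,0,-43.8],[-14.8,0,-53.8],[-21.1,0,-63.1],[-28.3,0,-71.8],[-36.5,0,-79.6]],"turn":[[0,0.108,0],[0,0.215,0],[0,0.3225,0],[0,0.43,0],[0,0.5375,0],[0,0.645,0],[0,0.7525,0],[0,0.86,0]]}' 70
python3 -m pendant '{"claw":[1,1,1],"slide":[[0,0,0],[0,0,0],[0,0,0]],"turn":[[0,0,0],[0,0,0],[0,0,0]]}' 70
python3 -c "
from h import *
print(pose(),tool((.5408,.2335,.1495)))"
```

```text
t: 32.02
tcp_pos: [0.5793, 0.1552, 0.1501]
ee_rot: [0.31, -0.301, 0.639, -0.636]
contact_force: [5.9, 3.3, -8.3]
finger_gap: 0.0134
t: 32.68
tcp_pos: [0.542, 0.233, 0.1512]
ee_rot: [0.015, -0.005, 0.71, -0.704]
contact_force: [8.8, -5.1, -7.9]
finger_gap: 0.0135
t: 32.93
tcp_pos: [0.5423, 0.2322, 0.1512]
ee_rot: [0.015, -0.006, 0.709, -0.705]
contact_force: [3.5, -1.9, -7.5]
finger_gap: 0.0134
(array([0.54226828, 0.23223359, 0.15118769]), array([[-0.99945746,  0.01390096,  0.0298587 ],
       [-0.02976722,  0.00674171, -0.99953412],
       [-0.01409578, -0.99988065, -0.00632426]])) [ 1.5  1.7 -1.3]
```

```bash
python3 -m pendant '{"claw":[1,1,1,1,1,1,1,1],"slide":[[1,3,-1],[1,7,-1],[1,11,-1],[1,15,-1],[1,19,-1],[1,23,-1],[1,26,-1],[1,26,-1]],"turn":[[0,0,0],[0,0,0],[0,0,0],[0,0,0],[0,0,0],[0,0,0],[0,0,0],[0,0,0]]}' 70
python3 -m pendant '{"claw":[1,-1,-1,-1,-1,-1,-1,-1],"slide":[[0,0,0],[0,0,0],[0,0,0],[0,0,0],[0,0,0],[0,0,0],[0,-40,0],[0,-80,0]],"turn":[[0,0,0],[0,0,0],[0,0,0],[0,0,0],[0,0,0],[0,0,0],[0,0,0],[0,0,0]]}' 70
python3 -m pendant '{"claw":[-1,-1,-1,-1],"slide":[[0,-40,0],[0,-60,0],[0,-60,0],[0,-60,0]],"turn":[[0,0,0],[0,0,0],[0,0,0],[0,0,0]]}' 70
python3 - <<'E'
from h import *
np.set_printoptions(precision=4,suppress=True)
ps,im=shot("wrist","i1");print(ps)
for n,z in [("knob",.144),("syringe_mid",.1),("syringe_flange",.1)]:
    print(n,[(np.round(d["pixel"]),round(d["p"],2),onz("wrist",d["pixel"],z,ps)) for d in models.landmark_of("wrist",n)[:2]])
im2=optics.grab_frame("side")
a=cv2.resize(im2[210:370,200:360,::-1],(400,400),interpolation=cv2.INTER_CUBIC)
cv2.imwrite("pics/i1c.png",np.hstack([im[0:300,130:510,::-1],a[:300]]))
E
```

```text
t: 33.6
tcp_pos: [0.542, 0.2326, 0.1248]
ee_rot: [0.016, -0.006, 0.709, -0.705]
contact_force: [3.5, -3.7, -5.7]
finger_gap: 0.0136
t: 34.27
tcp_pos: [0.5389, 0.2315, 0.2033]
ee_rot: [0.014, -0.008, 0.708, -0.706]
contact_force: [1.0, -0.1, 0.6]
finger_gap: 0.0851
t: 34.6
tcp_pos: [0.539, 0.2317, 0.2649]
ee_rot: [0.015, -0.007, 0.709, -0.705]
contact_force: [-0.4, -0.4, -1.2]
finger_gap: 0.0852
(array([0.539 , 0.2317, 0.2649]), array([[-0.9995,  0.0116,  0.0307],
       [-0.0306,  0.0054, -0.9995],
       [-0.0117, -0.9999, -0.005 ]]))
knob [(array([325., 193.]), 0.96, array([0.5382, 0.2306, 0.144 ]))]
syringe_mid [(array([326., 146.]), 0.58, array([0.5802, 0.2309, 0.1   ])), (array([323., 193.]), 0.38, array([0.5248, 0.2324, 0.1   ]))]
syringe_flange []
```

View pics/i1c.png

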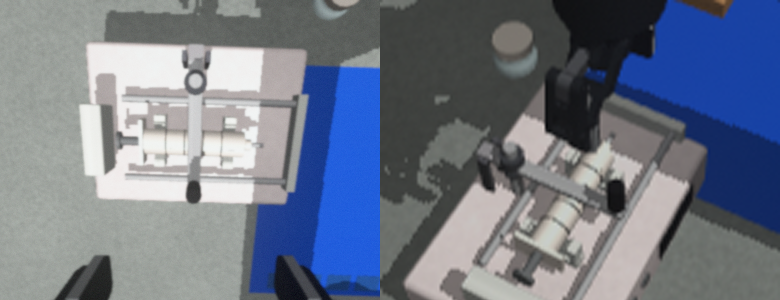

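The bar is down across the barrel, with its tail between the tabs and the syringe square in the saddles. That is 14 pictures viewed, so I rely on detections mostly. Next come the bottles.

```bash
python3 -m pendant '{"claw":[-1,-1,-1,-1,-1,-1,-1,-1],"slide":[[-10,0,37],[-20,0,75],[-30,0,113],[-40,0,150],[-51,0,187],[-51,0,225],[-51,0,262],[-51,0,300]],"turn":[[0,0,0],[0,0,0],[0,0,0],[0,0,0],[0,0,0],[0,0,0],[0,0,0],[0,0,0]]}' 30 | grep tcp
python3 -m pendant '{"claw":[-1,-1,-1,-1,-1,-1,-1,-1],"slide":[[0,0,37],[0,0,75],[0,0,113],[0,0,130],[0,0,130],[0,0,130],[0,0,130],[0,0,130]],"turn":[[0,-0.1,0],[0,-0.22,0],[0,-0.34,0],[0,-0.46,0],[0,-0.58,0],[0,-0.7,0],[0,-0.8,0],[0,-0.9,0]]}' 30 | grep tcp
python3 -m pendant '{"claw":[-1,-1,-1,-1,-1,-1,-1,-1],"slide":[[0,0,0],[0,0,0],[0,0,0],[0,0,0],[0,0,0],[0,0,0],[0,0,0],[0,0,0]],"turn":[[0,-0.1,0],[0,-0.22,0],[0,-0.34,0],[0,-0.46,0],[0,-0.58,0],[0,-0.64,0],[0,-0.64,0],[0,-0.64,0]]}' 30
cat > caps.py <<'E'
from h import *
np.set_printoptions(precision=4,suppress=True)
def caps(name):
    ps,im=shot("wrist",name);print(ps[0],"yaw",np.arctan2(ps[1][1,2],ps[1][0,2]))
    for n,z in [("cap_a",.08),("bottle_a",.008),("rack",0),("tray",0)]:
        for f in ([models.boxes_of] if n=="cap_a" else [models.landmark_of]):
            print(n,[(np.round(d["pixel"]).tolist(),round(d["p"],2),onz("wrist",d["pixel"],z,ps)[:2]) for d in f("wrist",n)[:6]])
    return ps,im
E
python3 -c "
from caps import *
caps('k1')
for c in ['scene','side']:
    shot(c,'k1'+c)
    print(c,[(np.round(d['pixel']),round(d['p'],2),onz(c,d['pixel'],.008)) for d in models.landmark_of(c,'bottle_a')[:4]])
"
```

```text
tcp_pos: [0.5971, -0.069, 0.2597]
tcp_pos: [0.6004, -0.1992, 0.2578]
t: 36.85
tcp_pos: [0.6001, -0.199, 0.2567]
ee_rot: [0.502, -0.499, 0.501, -0.498]
contact_force: [0.3, -1.1, 0.6]
finger_gap: 0.0854
[ 0.6001 -0.199   0.2567] yaw 0.0019023260361442453
cap_a [([331.0, 119.0], 0.96, array([ 0.61 , -0.131])), ([332.0, 219.0], 0.78, array([ 0.6122, -0.252 ])), ([330.0, 173.0], 0.73, array([ 0.6094, -0.1925])), ([330.0, 260.0], 0.68, array([ 0.6106, -0.3102]))]
bottle_a [([334.0, 116.0], 0.84, array([ 0.6149, -0.1296])), ([328.0, 236.0], 0.81, array([ 0.6081, -0.3105])), ([327.0, 202.0], 0.8, array([ 0.6068, -0.2538])), ([328.0, 161.0], 0.79, array([ 0.6075, -0.1912]))]
rack [([328.0, 181.0], 0.58, array([ 0.6077, -0.2236])), ([436.0, 129.0], 0.4, array([ 0.7603, -0.1467]))]
tray [([223.0, 197.0], 0.68, array([ 0.4485, -0.2487]))]
scene [(array([279., 300.]), 0.84, array([ 0.6033, -0.2527,  0.008 ])), (array([313., 266.]), 0.76, array([ 0.6129, -0.1307,  0.008 ])), (array([297., 281.]), 0.58, array([ 0.6071, -0.1882,  0.008 ])), (array([263., 321.]), 0.56, array([ 0.6054, -0.3149,  0.008 ]))]
side [(array([338., 189.]), 0.8, array([ 0.6146, -0.1963,  0.008 ])), (array([332., 203.]), 0.75, array([ 0.6074, -0.1339,  0.008 ])), (array([350., 178.]), 0.7, array([ 0.5981, -0.2567,  0.008 ])), (array([354., 168.]), 0.63, array([ 0.6045, -0.305 ,  0.008 ]))]
```

Four caps found at x≈0.609 and y≈-0.131, -0.191, -0.252, -0.311. I start with the first, pre-turning by +0.3 rad and then twisting clockwise.

```bash
python3 -m pendant '{"claw":[-0.4,-0.4,-0.4,-0.4,-0.4,-0.4,-0.4,-0.4],"slide":[[-40,10,5],[-68,30,9],[-68,65,9],[-68,100,9],[-68,135,9],[-68,165,9],[-68,185,9],[-68,197,9]],"turn":[[0,-0.1,0],[0,-0.2,0],[0,-0.3,0],[0,-0.3,0],[0,-0.3,0],[0,-0.3,0],[0,-0.3,0],[0,-0.3,0]]}' 30
python3 -m pendant '{"claw":[1,1,1,1,1,1],"slide":[[0,1,0],[0,1,0],[0,1,0],[0,1,0],[0,1,0],[0,1,0]],"turn":[[0,0,0],[0,0,0],[0,0,0],[0,0,0],[0,0,0],[0,0,0]]}' 30
python3 -c "
from h import *
print(readout.sense()['ft_torque'],pose()[0])"
```

```text
t: 37.97
tcp_pos: [0.6079, -0.1299, 0.0583]
ee_rot: [0.571, -0.569, 0.42, -0.417]
contact_force: [-0.8, 0.3, 0.4]
finger_gap: 0.0598
t: 38.47
tcp_pos: [0.6085, -0.13, 0.0584]
ee_rot: [0.571, -0.569, 0.42, -0.417]
contact_force: [0.1, -0.5, -0.7]
finger_gap: 0.0273
[-0.01528962  0.06600282  0.04537602] [ 0.6085226  -0.13004924  0.05840377]
```

Cap gripped. I twist clockwise in steps of about 0.2 rad, reading the torque after each.

```bash
cat > tq.py <<'E'
from h import *
s=readout.sense();t,R=pose();print("yaw %.3f"%np.arctan2(R[1,2],R[0,2]),"tq",np.round(s["ft_torque"],3),"F",np.round(s["contact_force"],1),"gap",round(s["finger_gap"],4),"j6 tq",np.round(s["joint_torque"][5],3))
E
for i in 1 2 3 4; do python3 -m pendant '{"claw":[1,1,1,1],"slide":[[0,0,0],[0,0,0],[0,0,0],[0,0,0]],"turn":[[0,0.07,0],[0,0.14,0],[0,0.2,0],[0,0.2,0]]}' 30 >/dev/null; python3 tq.py; done
```

```text
yaw 0.101 tq [ 0.137 -0.11   0.012] F [-0.6  0.7  0.2] gap 0.0269 j6 tq 0.875
yaw -0.098 tq [ 0.394 -0.242  0.173] F [ 0.9  2.  -1. ] gap 0.027 j6 tq 1.111
yaw -0.296 tq [-0.644 -0.297  0.426] F [ 2.1 -2.1 -0.1] gap 0.0266 j6 tq 1.326
yaw -0.494 tq [-0.45   0.043  0.09 ] F [-0.9 -2.2 -0.2] gap 0.0271 j6 tq 0.913
```

```bash
python3 -m pendant '{"claw":[-0.4,-0.4,-0.4,-0.4,-0.4,-0.4,-0.4,-0.4],"slide":[[0,0,0],[0,0,0],[0,0,0],[0,-10,0],[0,-25,0],[0,-50,0],[0,-60,0],[0,-60,0]],"turn":[[0,0,0],[0,0,0],[0,0,0],[0,0,0],[0,0,0],[0,0,0],[0,-0.1,0],[0,-0.2,0]]}' 30|grep gap
python3 -m pendant '{"claw":[-0.4,-0.4,-0.4,-0.4,-0.4,-0.4,-0.4,-0.4],"slide":[[0,0,0],[0,0,0],[0,0,0],[0,0,0],[0,0,0],[0,0,0],[0,0,0],[0,0,0]],"turn":[[0,-0.1,0],[0,-0.2,0],[0,-0.3,0],[0,-0.4,0],[0,-0.5,0],[0,-0.6,0],[0,-0.6,0],[0,-0.6,0]]}' 30|grep tcp
python3 -c "
from caps import *
print(tool((.608,-.191,.058)))
caps('k2')"
```

```text
finger_gap: 0.0598
tcp_pos: [0.6121, -0.1314, 0.1248]
[ 55.4  66.6 -22.7]
[ 0.6121 -0.1314  0.1248] yaw 0.309057692444
cap_a [([296.0, 282.0], 0.72, array([ 0.6094, -0.1914])), ([282.0, 337.0], 0.67, array([ 0.6133, -0.2498])), ([320.0, 218.0], 0.6, array([ 0.6107, -0.1312]))]
bottle_a [([323.0, 191.0], 0.91, array([ 0.6134, -0.1308])), ([290.0, 291.0], 0.76, array([ 0.6135, -0.2541])), ([302.0, 242.0], 0.69, array([ 0.6097, -0.1911])), ([272.0, 326.0], 0.6, array([ 0.6077, -0.308 ]))]
rack [([547.0, 28.0], 0.54, array([0.755 , 0.0674]))]
tray [([147.0, 243.0], 0.64, array([ 0.4497, -0.2472]))]
```

```bash
python3 -m pendant '{"claw":[-0.4,-0.4,-0.4,-0.4,-0.4,-0.4,-0.4,-0.4],"slide":[[30,0,-11],[56,0,-22],[56,0,-22],[56,20,-22],[56,45,-22],[56,60,-22],[56,66,-22],[56,66,-22]],"turn":[[0,0,0],[0,0,0],[0,0,0],[0,0,0],[0,0,0],[0,0,0],[0,0,0],[0,0,0]]}' 30 |grep tcp
python3 -m pendant '{"claw":[1,1,1,1,1,1],"slide":[[0,0,0],[0,0,0],[0,0,0],[0,0,0],[0,0,0],[0,0,0]],"turn":[[0,0,0],[0,0,0],[0,0,0],[0,0,0],[0,0,0],[0,0,0]]}' 30
python3 tq.py
for i in 1 2 3 4; do python3 -m pendant '{"claw":[1,1,1,1],"slide":[[0,0,0],[0,0,0],[0,0,0],[0,0,0]],"turn":[[0,0.07,0],[0,0.14,0],[0,0.2,0],[0,0.2,0]]}' 30 >/dev/null; python3 tq.py; done
python3 -m pendant '{"claw":[-0.4,-0.4,-0.4,-0.4,-0.4,-0.4,-0.4,-0.4],"slide":[[0,0,0],[0,0,0],[0,0,0],[0,-10,0],[0,-25,0],[0,-50,0],[0,-60,0],[0,-60,0]],"turn":[[0,0,0],[0,0,0],[0,0,0],[0,0,0],[0,0,0],[0,0,0],[0,-0.1,0],[0,-0.2,0]]}' 30|grep gap
python3 -m pendant '{"claw":[-0.4,-0.4,-0.4,-0.4,-0.4,-0.4,-0.4,-0.4],"slide":[[0,0,0],[0,0,0],[0,0,0],[0,0,0],[0,0,0],[0,0,0],[0,0,0],[0,0,0]],"turn":[[0,-0.1,0],[0,-0.2,0],[0,-0.3,0],[0,-0.4,0],[0,-0.5,0],[0,-0.6,0],[0,-0.6,0],[0,-0.6,0]]}' 30|grep tcp
python3 -c "
from caps import *
print(tool((.609,-.251,.058)))
caps('k3')"
```

```text
tcp_pos: [0.6075, -0.1908, 0.0564]
t: 42.55
tcp_pos: [0.6085, -0.191, 0.0575]
ee_rot: [0.573, -0.569, 0.415, -0.419]
contact_force: [0.9, 0.6, 5.0]
finger_gap: 0.0271
yaw 0.310 tq [ 0.117 -0.093 -0.013] F [0.9 0.6 5. ] gap 0.0271 j6 tq -0.004
yaw 0.108 tq [ 0.029 -0.207  0.038] F [ 0.9 -0.4  0.3] gap 0.0269 j6 tq 0.873
yaw -0.092 tq [ 0.175 -0.506  0.464] F [ 2.7  0.3 -1.1] gap 0.0268 j6 tq 1.444
yaw -0.289 tq [-0.615 -0.252  0.39 ] F [ 1.3 -3.   0.2] gap 0.0268 j6 tq 1.323
yaw -0.488 tq [-0.339 -0.17   0.017] F [ 0.1 -1.7 -0.1] gap 0.0266 j6 tq 0.834
finger_gap: 0.0599
tcp_pos: [0.6108, -0.1924, 0.1225]
[ 54.7  64.6 -20.8]
[ 0.6108 -0.1924  0.1225] yaw 0.31511929656171905
cap_a [([321.0, 220.0], 0.95, array([ 0.6103, -0.1929])), ([351.0, 141.0], 0.89, array([ 0.6122, -0.1306])), ([298.0, 285.0], 0.67, array([ 0.6102, -0.2535]))]
bottle_a [([346.0, 131.0], 0.9, array([ 0.6154, -0.1291])), ([301.0, 242.0], 0.78, array([ 0.6085, -0.2521])), ([322.0, 190.0], 0.78, array([ 0.6116, -0.1907])), ([288.0, 285.0], 0.67, array([ 0.6096, -0.3079]))]
rack [([315.0, 216.0], 0.98, array([ 0.6142, -0.2229]))]
tray [([152.0, 189.0], 0.66, array([ 0.449 , -0.2447])), ([303.0, 243.0], 0.22, array([ 0.6111, -0.2561]))]
```

Very similar profiles on the first two. On to caps 3 and 4.

```bash
python3 -m pendant '{"claw":[-0.4,-0.4,-0.4,-0.4,-0.4,-0.4,-0.4,-0.4],"slide":[[30,0,-11],[57,0,-21],[57,0,-21],[57,20,-21],[57,45,-21],[57,58,-21],[57,63,-21],[57,63,-21]],"turn":[[0,0,0],[0,0,0],[0,0,0],[0,0,0],[0,0,0],[0,0,0],[0,0,0],[0,0,0]]}' 30 |grep tcp
python3 -m pendant '{"claw":[1,1,1,1,1,1],"slide":[[0,0,0],[0,0,0],[0,0,0],[0,0,0],[0,0,0],[0,0,0]],"turn":[[0,0,0],[0,0,0],[0,0,0],[0,0,0],[0,0,0],[0,0,0]]}' 30
python3 tq.py
for i in 1 2 3 4; do python3 -m pendant '{"claw":[1,1,1,1],"slide":[[0,0,0],[0,0,0],[0,0,0],[0,0,0]],"turn":[[0,0.07,0],[0,0.14,0],[0,0.2,0],[0,0.2,0]]}' 30 >/dev/null; python3 tq.py; done
python3 -m pendant '{"claw":[-0.4,-0.4,-0.4,-0.4,-0.4,-0.4,-0.4,-0.4],"slide":[[0,0,0],[0,0,0],[0,0,0],[0,-10,0],[0,-25,0],[0,-50,0],[0,-60,0],[0,-60,0]],"turn":[[0,0,0],[0,0,0],[0,0,0],[0,0,0],[0,0,0],[0,0,0],[0,-0.1,0],[0,-0.2,0]]}' 30|grep gap
python3 -m pendant '{"claw":[-0.4,-0.4,-0.4,-0.4,-0.4,-0.4,-0.4,-0.4],"slide":[[0,0,0],[0,0,0],[0,0,0],[0,0,0],[0,0,0],[0,0,0],[0,0,0],[0,0,0]],"turn":[[0,-0.1,0],[0,-0.2,0],[0,-0.3,0],[0,-0.4,0],[0,-0.5,0],[0,-0.6,0],[0,-0.6,0],[0,-0.6,0]]}' 30|grep tcp
python3 -c "
from caps import *
print(tool((.609,-.311,.058)))
caps('k4')"
```

```text
tcp_pos: [0.6084, -0.2526, 0.0576]
t: 46.63
tcp_pos: [0.6093, -0.2528, 0.0587]
ee_rot: [0.575, -0.57, 0.411, -0.419]
contact_force: [0.6, 1.0, 5.7]
finger_gap: 0.0269
yaw 0.316 tq [ 0.131 -0.048  0.056] F [0.6 1.  5.7] gap 0.0269 j6 tq -0.005
yaw 0.114 tq [0.004 0.046 0.02 ] F [0.3 0.5 1. ] gap 0.0264 j6 tq 0.857
yaw -0.086 tq [ 0.044  0.071 -0.062] F [-1.2  0.6  1. ] gap 0.0266 j6 tq 0.856
yaw -0.285 tq [-0.009  0.149 -0.006] F [-0.8  0.8  1. ] gap 0.0271 j6 tq 0.853
yaw -0.483 tq [0.179 0.137 0.02 ] F [0.  0.9 2.4] gap 0.0262 j6 tq 0.85
finger_gap: 0.0597
tcp_pos: [0.6109, -0.2539, 0.1252]
[ 53.   67.4 -21. ]
[ 0.6109 -0.2539  0.1252] yaw 0.3193597778355788
cap_a [([323.0, 217.0], 0.93, array([ 0.6124, -0.2528])), ([348.0, 138.0], 0.84, array([ 0.6097, -0.1913])), ([389.0, 41.0], 0.76, array([ 0.6141, -0.1268])), ([298.0, 280.0], 0.74, array([ 0.6101, -0.3118]))]
bottle_a [([340.0, 130.0], 0.93, array([ 0.6105, -0.1922])), ([303.0, 236.0], 0.9, array([ 0.6098, -0.3077])), ([319.0, 191.0], 0.89, array([ 0.6102, -0.2547])), ([364.0, 60.0], 0.74, array([ 0.6105, -0.1295]))]
rack [([331.0, 161.0], 0.8, array([ 0.6122, -0.2244])), ([369.0, 61.0], 0.23, array([ 0.616 , -0.1279]))]
tray [([160.0, 129.0], 0.68, array([ 0.4484, -0.2457]))]
```

```bash
python3 -m pendant '{"claw":[-0.4,-0.4,-0.4,-0.4,-0.4,-0.4,-0.4,-0.4],"slide":[[30,0,-11],[54,0,-21],[54,0,-21],[54,20,-21],[54,45,-21],[54,60,-21],[54,66,-21],[54,66,-21]],"turn":[[0,0,0],[0,0,0],[0,0,0],[0,0,0],[0,0,0],[0,0,0],[0,0,0],[0,0,0]]}' 30 |grep tcp
python3 -m pendant '{"claw":[1,1,1,1,1,1],"slide":[[0,0,0],[0,0,0],[0,0,0],[0,0,0],[0,0,0],[0,0,0]],"turn":[[0,0,0],[0,0,0],[0,0,0],[0,0,0],[0,0,0],[0,0,0]]}' 30
python3 tq.py
for i in 1 2 3 4; do python3 -m pendant '{"claw":[1,1,1,1],"slide":[[0,0,0],[0,0,0],[0,0,0],[0,0,0]],"turn":[[0,0.07,0],[0,0.14,0],[0,0.2,0],[0,0.2,0]]}' 30 >/dev/null; python3 tq.py; done
python3 -m pendant '{"claw":[-0.4,-0.4,-0.4,-0.4,-0.4,-0.4,-0.4,-0.4],"slide":[[0,0,0],[0,0,0],[0,0,0],[0,-10,0],[0,-25,0],[0,-60,0],[0,-100,0],[0,-140,0]],"turn":[[0,0,0],[0,0,0],[0,0,0],[0,0,0],[0,0,0],[0,0,0],[0,0,0],[0,-0.1,0]]}' 30|grep gap
python3 -m pendant '{"claw":[-0.4,-0.4,-0.4,-0.4,-0.4,-0.4,-0.4,-0.4],"slide":[[0,-40,0],[0,-60,0],[-40,-60,0],[-80,-60,0],[-100,-60,0],[-100,-60,0],[-100,-60,0],[-100,-60,0]],"turn":[[0,-0.1,0],[0,-0.2,0],[0,-0.3,0],[0,-0.4,0],[0,-0.4,0],[0,-0.4,0],[0,-0.4,0],[0,-0.4,0]]}' 30|grep tcp
python3 - <<'E'
from caps import *
ps,im=caps('k5')
a=cv2.imread('pics/k1.png')[90:290,270:390];b=im[90:290,270:390,::-1]
p=[onz("wrist",d["pixel"],.08,ps) for d in models.boxes_of("wrist","cap_a")[:4]]
tiles=[]
for y in [-.131,-.191,-.252,-.312]:
    for I,nm in [(cv2.imread('pics/k1.png'),0),(im[:,:,::-1],1)]:
        pp=(np.array([.6001,-.199,.2567]),np.array([[-0.002,0,1],[-1,0,.002],[0,-1,0]])) if nm==0 else ps
        u=proj("wrist",(.61,y,.092),pp);M=np.float32([[6,0,100-6*u[0]],[0,6,100-6*u[1]]])
        tiles.append(cv2.warpAffine(np.ascontiguousarray(I),M,(200,200),flags=cv2.INTER_CUBIC))
g=np.vstack([np.hstack(tiles[0::2]),np.hstack(tiles[1::2])]);g=np.clip(g.astype(float)*2,0,255).astype(np.uint8)
cv2.imwrite('pics/k5c.png',g)
E
```

```text
tcp_pos: [0.6077, -0.3108, 0.0562]
t: 50.72
tcp_pos: [0.6085, -0.3111, 0.0574]
ee_rot: [0.576, -0.57, 0.408, -0.419]
contact_force: [1.6, 1.2, 5.4]
finger_gap: 0.0268
yaw 0.321 tq [ 0.099 -0.016 -0.011] F [1.6 1.2 5.4] gap 0.0268 j6 tq -0.005
yaw 0.118 tq [-0.031 -0.042  0.012] F [-0.5 -0.7  0.8] gap 0.0265 j6 tq 0.87
yaw -0.082 tq [-0.04  -0.084  0.024] F [-0.6 -0.1 -0.2] gap 0.027 j6 tq 0.879
yaw -0.281 tq [-0.004 -0.027  0.03 ] F [ 0.9 -0.5  0. ] gap 0.0269 j6 tq 0.878
yaw -0.479 tq [-0.053  0.02  -0.037] F [-0.5  0.2  0.4] gap 0.0271 j6 tq 0.878
finger_gap: 0.0598
tcp_pos: [0.6414, -0.2183, 0.2616]
[ 0.6414 -0.2183  0.2616] yaw 0.02163741928473057
cap_a [([296.0, 244.0], 0.91, array([ 0.6122, -0.3105])), ([293.0, 152.0], 0.89, array([ 0.6091, -0.1902])), ([294.0, 98.0], 0.59, array([ 0.611 , -0.1303]))]
bottle_a [([298.0, 100.0], 0.66, array([ 0.6117, -0.1308])), ([297.0, 185.0], 0.63, array([ 0.609, -0.251])), ([296.0, 219.0], 0.59, array([ 0.6068, -0.3057])), ([297.0, 143.0], 0.55, array([ 0.6095, -0.189 ]))]
rack [([298.0, 165.0], 0.56, array([ 0.6095, -0.2223]))]
tray [([192.0, 179.0], 0.94, array([ 0.4512, -0.246 ]))]
```

View pics/k5c.png

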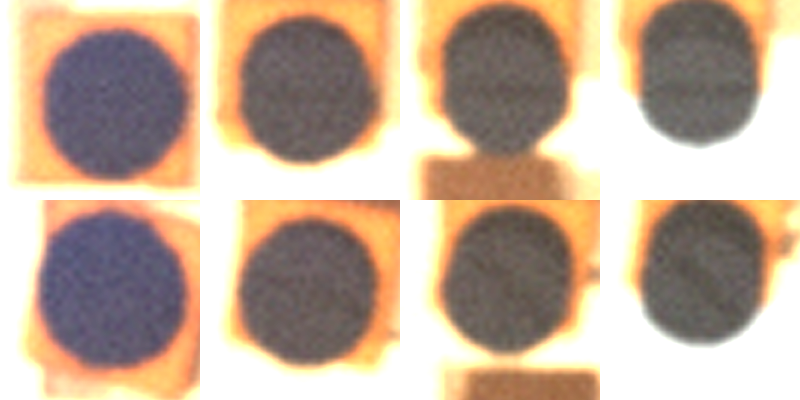

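The bottom row (after) against the top row (before) shows ribs 3 and 4 turned about 45° with their bottles square. Bottles 1 and 2 turned with their caps against the pocket. That agrees with the torques, so bottles 3 and 4 (y = -0.252 and -0.311) are stripped. I move bottle 3 by its body.

```bash
python3 -m pendant '{"claw":[-0.4,-0.4,-0.4,-0.4,-0.4,-0.4,-0.4,-0.4],"slide":[[33,0,-33],[33,35,-33],[33,70,-33],[33,105,-33],[33,140,-33],[33,175,-33],[33,200,-33],[33,200,-33]],"turn":[[0,0.02,0],[0,0.02,0],[0,0.02,0],[0,0.02,0],[0,0.02,0],[0,0.02,0],[0,0.02,0],[0,0.02,0]]}' 40 |grep tcp
python3 -c "
from h import *
print(tool((.609,-.2525,.023)))"
```

```text
tcp_pos: [0.6084, -0.2517, 0.0541]
[ 0.8 31.1  0.3]
```

```bash
python3 -m pendant '{"claw":[-0.4,-0.4,-0.4,-0.4,-0.4],"slide":[[1,10,0],[1,20,0],[1,30,0],[1,31,0],[1,31,0]],"turn":[[0,0,0],[0,0,0],[0,0,0],[0,0,0],[0,0,0]]}' 40 |grep -v rot
python3 -m pendant '{"claw":[1,1,1,1,1,1],"slide":[[0,0,0],[0,0,0],[0,0,0],[0,0,0],[0,0,0],[0,0,0]],"turn":[[0,0,0],[0,0,0],[0,0,0],[0,0,0],[0,0,0],[0,0,0]]}' 40 |grep -v rot
python3 -m pendant '{"claw":[1,1,1,1,1,1,1,1],"slide":[[0,-10,0],[0,-25,0],[0,-40,0],[0,-60,0],[0,-80,0],[0,-90,0],[0,-90,0],[0,-90,0]],"turn":[[0,0,0],[0,0,0],[0,0,0],[0,0,0],[0,0,0],[0,0,0],[0,0,0],[0,0,0]]}' 40 |grep -v rot
python3 -m pendant '{"claw":[1,1,1,1,1,1,1,1],"slide":[[-10,0,-30],[-25,0,-60],[-45,0,-95],[-45,0,-130],[-45,0,-159],[-45,0,-159],[-45,0,-159],[-45,0,-159]],"turn":[[0,0,0],[0,0,0],[0,0,0],[0,0,0],[0,0,0],[0,0,0],[0,0,0],[0,0,0]]}' 40
python3 tq.py
```

```text
t: 54.77
tcp_pos: [0.6088, -0.2528, 0.0232]
contact_force: [0.9, 0.4, -0.4]
finger_gap: 0.0597
t: 55.27
tcp_pos: [0.6097, -0.2531, 0.0244]
contact_force: [0.0, 0.2, 6.4]
finger_gap: 0.0357
t: 55.93
tcp_pos: [0.609, -0.2532, 0.1155]
contact_force: [-0.1, -0.0, -1.1]
finger_gap: 0.0361
t: 56.6
tcp_pos: [0.4505, -0.2084, 0.1131]
ee_rot: [-0.503, 0.497, -0.497, 0.504]
contact_force: [-0.3, 0.1, -1.6]
finger_gap: 0.0359
yaw -0.001 tq [-0.003 -0.062 -0.007] F [-0.3  0.1 -1.6] gap 0.0359 j6 tq -0.008
```

```bash
python3 -m pendant '{"claw":[1,1,1,1,1,1,1,1],"slide":[[0,20,0],[0,45,0],[0,65,0],[0,78,0],[0,86,0],[0,90,0],[0,91,0],[0,91,0]],"turn":[[0,0,0],[0,0,0],[0,0,0],[0,0,0],[0,0,0],[0,0,0],[0,0,0],[0,0,0]]}' 40 |grep -v rot
python3 -m pendant '{"claw":[0,0,-0.2,-0.2,-0.2,-0.3,-0.4,-0.4],"slide":[[0,0,0],[0,0,0],[0,0,0],[0,0,0],[0,0,0],[0,-20,0],[0,-60,0],[0,-100,0]],"turn":[[0,0,0],[0,0,0],[0,0,0],[0,0,0],[0,0,0],[0,0,0],[0,0,0],[0,0,0]]}' 40 |grep -v rot
python3 -m pendant '{"claw":[-0.4,-0.4,-0.4,-0.4,-0.4,-0.4,-0.4,-0.4],"slide":[[20,-20,40],[45,-40,80],[75,-40,120],[102,-40,159],[102,-40,159],[102,-40,159],[102,-40,159],[102,-40,159]],"turn":[[0,0,0],[0,0,0],[0,0,0],[0,0,0],[0,0,0],[0,0,0],[0,0,0],[0,0,0]]}' 40 |grep tcp
python3 -c "
from caps import *
caps('m1');print(tool((.6085,-.3115,.023)))"
```

```text
t: 57.27
tcp_pos: [0.4523, -0.2087, 0.0222]
contact_force: [0.2, 1.0, -0.9]
finger_gap: 0.0358
t: 57.93
tcp_pos: [0.4496, -0.208, 0.1223]
contact_force: [1.4, -0.6, 0.3]
finger_gap: 0.06
tcp_pos: [0.6071, -0.3095, 0.163]
[ 0.6071 -0.3095  0.163 ] yaw -0.0008908848541236545
cap_a [([326.0, 206.0], 0.93, array([ 0.6114, -0.3127])), ([126.0, 80.0], 0.74, array([ 0.4557, -0.2087])), ([324.0, 52.0], 0.69, array([ 0.6094, -0.1891]))]
bottle_a [([325.0, 68.0], 0.87, array([ 0.6112, -0.192 ])), ([170.0, 84.0], 0.78, array([ 0.4541, -0.207 ])), ([324.0, 182.0], 0.65, array([ 0.6098, -0.3096]))]
rack [([326.0, 105.0], 0.92, array([ 0.6121, -0.2271]))]
tray [([175.0, 121.0], 0.72, array([ 0.4492, -0.2437]))]
[  2.1 140.9  -0.3]
```

Bottle 3 stands in the tray at (0.454,-0.207). Now bottle 4.

```bash
python3 -m pendant '{"claw":[-0.4,-0.4,-0.4,-0.4,-0.4,-0.4,-0.4,-0.4],"slide":[[2,20,2],[2,50,2],[2,80,2],[2,105,2],[2,120,2],[2,132,2],[2,140,2],[2,140,2]],"turn":[[0,0,0],[0,0,0],[0,0,0],[0,0,0],[0,0,0],[0,0,0],[0,0,0],[0,0,0]]}' 40 |grep -v rot
python3 -m pendant '{"claw":[1,1,1,1,1,1],"slide":[[0,0,0],[0,0,0],[0,0,0],[0,0,0],[0,0,0],[0,0,0]],"turn":[[0,0,0],[0,0,0],[0,0,0],[0,0,0],[0,0,0],[0,0,0]]}' 40 |grep -v rot
python3 -m pendant '{"claw":[1,1,1,1,1,1,1,1],"slide":[[0,-10,0],[0,-25,0],[0,-40,0],[0,-60,0],[0,-80,0],[0,-90,0],[0,-90,0],[0,-90,0]],"turn":[[0,0,0],[0,0,0],[0,0,0],[0,0,0],[0,0,0],[0,0,0],[0,0,0],[0,0,0]]}' 40 |grep -v rot
python3 -m pendant '{"claw":[1,1,1,1,1,1,1,1],"slide":[[-5,0,-30],[-10,0,-60],[-25,0,-95],[-25,0,-130],[-25,0,-159],[-25,0,-159],[-25,0,-159],[-25,0,-159]],"turn":[[0,0,0],[0,0,0],[0,0,0],[0,0,0],[0,0,0],[0,0,0],[0,0,0],[0,0,0]]}' 40
python3 tq.py
```

```text
t: 59.52
tcp_pos: [0.6103, -0.3111, 0.0229]
contact_force: [-0.7, 0.2, 0.0]
finger_gap: 0.0599
t: 60.02
tcp_pos: [0.6113, -0.3117, 0.0244]
contact_force: [0.1, 0.3, 5.6]
finger_gap: 0.0343
t: 60.68
tcp_pos: [0.6107, -0.3119, 0.1154]
contact_force: [0.2, -0.6, -0.5]
finger_gap: 0.0348
t: 61.35
tcp_pos: [0.4521, -0.287, 0.1132]
ee_rot: [-0.503, 0.497, -0.497, 0.503]
contact_force: [0.6, 0.2, -0.0]
finger_gap: 0.0345
yaw -0.001 tq [ 0.002  0.047 -0.035] F [ 0.6  0.2 -0. ] gap 0.0345 j6 tq -0.009
```

```bash
python3 -m pendant '{"claw":[1,1,1,1,1,1,1,1],"slide":[[0,20,0],[0,45,0],[0,65,0],[0,78,0],[0,86,0],[0,90,0],[0,91,0],[0,91,0]],"turn":[[0,0,0],[0,0,0],[0,0,0],[0,0,0],[0,0,0],[0,0,0],[0,0,0],[0,0,0]]}' 40 |grep -v rot
python3 -m pendant '{"claw":[0,0,-0.2,-0.2,-0.2,-0.3,-0.4,-0.4],"slide":[[0,0,0],[0,0,0],[0,0,0],[0,0,0],[0,0,0],[0,-20,0],[0,-60,0],[0,-100,0]],"turn":[[0,0,0],[0,0,0],[0,0,0],[0,0,0],[0,0,0],[0,0,0],[0,0,0],[0,0,0]]}' 40 |grep -v rot
python3 -m pendant '{"claw":[-0.4,-0.4,-0.4,-0.4,-0.4,-0.4,-0.4,-0.4],"slide":[[-20,-40,20],[-50,-80,40],[-80,-120,60],[-110,-150,80],[-140,-150,110],[-170,-150,120],[-190,-150,120],[-190,-150,120]],"turn":[[0,0,0],[0,0,0],[0,0,0],[0,0,0],[0,0,0],[0,0,0],[0,0,0],[0,0,0]]}' 40 |grep tcp
python3 - <<'E'
from caps import *
ps,im=caps('n1')
out=[]
s=optics.grab_frame("scene")[:,:,::-1]
for c in ["scene","side"]:
    if c=="side": optics.grab_frame(c)
    for n,z in [("knob",.144),("syringe_mid",.1),("syringe_flange",.1),("bottle_a",.008),("flux_jar",0),("driver_pot",0)]:
        print(c,n,[(np.round(d["pixel"]).tolist(),round(d["p"],2),onz(c,d["pixel"],z)[:2]) for d in models.landmark_of(c,n)[:4]])
cv2.imwrite("pics/n1c.png",np.hstack([cv2.resize(s[100:370,170:450],(400,386),interpolation=cv2.INTER_CUBIC),cv2.resize(im[:,:,::-1],(400,250))[:,:].copy() if 0 else np.vstack([cv2.resize(im[:,:,::-1],(400,250)),np.zeros((136,400,3),np.uint8)])]))
E
```

```text
t: 62.02
tcp_pos: [0.4538, -0.2872, 0.0223]
contact_force: [0.1, -0.0, -0.5]
finger_gap: 0.0346
t: 62.68
tcp_pos: [0.4513, -0.2864, 0.1223]
contact_force: [1.4, -1.0, 0.2]
finger_gap: 0.0603
tcp_pos: [0.5722, -0.0914, 0.2752]
[ 0.5722 -0.0914  0.2752] yaw 0.003530733024950007
cap_a [([235.0, 256.0], 0.86, array([ 0.4544, -0.2068])), ([352.0, 203.0], 0.82, array([ 0.6137, -0.1301])), ([347.0, 242.0], 0.79, array([ 0.6086, -0.1856]))]
bottle_a [([247.0, 233.0], 0.92, array([ 0.454 , -0.2053])), ([348.0, 188.0], 0.88, array([ 0.6155, -0.1299])), ([344.0, 226.0], 0.67, array([ 0.6099, -0.1936]))]
rack [([347.0, 242.0], 0.59, array([ 0.6168, -0.2257]))]
tray [([249.0, 255.0], 0.67, array([ 0.452 , -0.2498]))]
scene knob [([355.0, 139.0], 0.65, array([0.5367, 0.2217]))]
scene syringe_mid [([370.0, 157.0], 0.86, array([0.5817, 0.2229]))]
scene syringe_flange [([380.0, 145.0], 0.64, array([0.5811, 0.2936])), ([366.0, 296.0], 0.45, array([ 0.7917, -0.2228]))]
scene bottle_a [([296.0, 283.0], 0.87, array([ 0.6066, -0.194 ])), ([314.0, 265.0], 0.85, array([ 0.6146, -0.1268])), ([234.0, 260.0], 
[... 265 characters left out ...]
9, 0.2333])), ([275.0, 288.0], 0.67, array([0.5732, 0.2493]))]
side syringe_mid [([274.0, 289.0], 0.56, array([0.5881, 0.2341]))]
side syringe_flange [([265.0, 313.0], 0.74, array([0.5773, 0.2915])), ([253.0, 234.0], 0.74, array([0.711 , 0.1244])), ([338.0, 192.0], 0.29, array([ 0.5779, -0.1022])), ([287.0, 183.0], 0.18, array([ 0.7207, -0.07  ]))]
side bottle_a [([333.0, 204.0], 0.85, array([ 0.6034, -0.1332])), ([393.0, 205.0], 0.76, array([ 0.4393, -0.2102])), ([396.0, 187.0], 0.7, array([ 0.4548, -0.2867])), ([340.0, 186.0], 0.51, array([ 0.6134, -0.2089]))]
side flux_jar [([255.0, 233.0], 0.62, array([0.7557, 0.0608]))]
side driver_pot [([391.0, 206.0], 0.33, array([ 0.445 , -0.2133]))]
```

View pics/n1c.png

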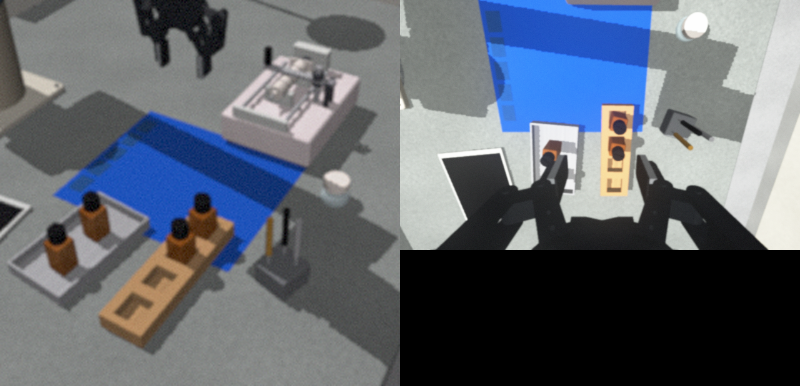

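Run:
```python
from h import *
a=cv2.imread('pics/k1scene.png');b=np.ascontiguousarray(optics.grab_frame("scene")[:,:,::-1])
for y in (-.131,-.191):
    u=proj("scene",(.609,y,.075)).astype(int)
    T=a[u[1]-12:u[1]+12,u[0]-9:u[0]+9]; S=b[u[1]-24:u[1]+24,u[0]-21:u[0]+21]
    r=cv2.minMaxLoc(cv2.matchTemplate(S,T,cv2.TM_CCOEFF_NORMED));print(r[1],np.array(r[3])-12)
print(readout.sense()["contact_force"])
```

```text
0.9766046404838562 [ 0 -1]
0.9850172400474548 [0 0]
[-0.03059928 -0.60608214  0.7077397 ]
```

Both sound bottles sit where they were. I hand in.

```bash
python3 -c "
from rig import close_job
print(close_job())"
```

```text
the job is handed in; nothing more can be done
None
```

I finished the job and handed it in at about 63 s; `close_job` reports no verdict.

- **Clamp bar and syringe:** I lifted the bar and turned it about 1.73 rad aside. The syringe needed a regrasp on the bench because a direct half turn was beyond joint 6's range. It now lies in the saddles with its flange towards the pusher, and the bar is back down across the barrel. Checked from near, the syringe's middle was within about 2 mm of my cradle estimate. I lowered the bar to about 4 mm before letting go.
- **Caps:** I twisted all four clockwise, about 0.8 rad at the wrist. The two nearest the pump (y ≈ -0.131 and -0.191) built up about 0.45 N m and turned their bottles against the pockets, so they are sound and stay in the rack. The other two (y ≈ -0.252 and -0.311) turned with no torque and their ribs moved about 45°, so they are stripped. Both of those bottles stand upright in the tray.
- **Last checks:** The sound bottles' positions in the scene picture are unchanged to within 1 pixel. The jar is where it started. The scene view also has the pot in place, but the side view's last detection missed it. The arm is clear of everything, with only noise-level force.

Two things were off or not confirmed:

- **Fingertip offset:** The tips stood about 12 mm behind the reported TCP, not 25 mm ahead as described. My first grip on the knob closed on nothing because of this, and I corrected for it from then on.
- **Sound caps' turn:** I inferred it from the torque rise; I did not read it directly.

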